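Put the relay boards away in the sliding-door cabinet

ROBOT

A 6-joint arm with a two-finger parallel gripper is mounted at the origin on a cart in front of the work surface, level with it; the furniture and walls round the work are solid. World frame = base frame: x ahead of the robot, y to its left, z up, the work surface at z = 0. Lengths are in mm, angles in rad, forces in N, time in s.
With the tool pointing down it reaches from about 350 to 975 mm from the base axis. Payload 7.1 kg.
Tool frame: the origin (TCP) lies on the front face of the gripper's body, between the roots of the fingers; the fingertips stand 80 mm ahead of it and the grasp point (between the pads) lies 61 mm ahead of it; z points along the fingers, y is the line along which they close (so a half turn about z gives the same grasp; the last joint's range is limited). The gripper opens to 88 mm and grips with 3 to 60 N. Pads are 20 mm wide; open, the fingers measure 115 mm over their backs; the gripper's body (75 mm by 178 mm) begins 61 mm behind the grasp point.
Start: joints at [-1.309, 0.423, 1.63, -0, 1.089, -0.019], TCP at [173.221, -600.5, 302.675] pointing down, gripper open.
Joint ranges: [-3, 3], [-0.9, 2.11], [0.09, 2.58], [-1.31, 4.45], [0.11, 2.69], [-2.54, 2.54]. Speed limits (rad/s): [2.39, 2.39, 3.01, 3.14, 3.14, 3.14].

INTERFACE

Orientations are given as a rotation vector (axis times angle).
In Python, from workcell import readout, vision, close_job gives the robot as it stands.
- The arm moves only by the tool servo_tool, never from a script. Its argument "plan" is a list that holds one entry, the list of rows, each a list of 7 numbers: the gripper command: -1 is fully open, 1 is shut, values between are in proportion, then the shift along the world's x, y, z in units of 40 mm (1.0 is 40 mm), then the turn, a rotation vector about the world's x, y, z in units of 5 degrees (1.0 is 5 degrees). A call has 1 to 5 rows; each row shifts and turns the commanded pose from where the row before left it; what a row does not reach is not made up. A row lasts 1/12 s, in which the tool goes at most 41.7 mm and 7.16 degrees, less where a joint would pass 70% of its speed; a pose out of reach is approached as far as the arm can. A call is refused whole if a number of a shift passes 1 or a number of a turn 1, either way. A call with a gripper value outside its range is refused whole. The fingers move at their own pace and stop on an object; the grip force is fixed at half the most. Time passes only in rows, so rows that do not move let the fingers close. It gives the time, the measured TCP pose, the force, the opening and the grip force at its end, in the units of the state.
- readout.get_obs(): the state, without advancing time (a new reading comes with each control period).
- vision.get_image(name): name is "scene" or "top" or "wrist"; returns the picture (384x512x3 uint8, red, green, blue); there is no depth.
- vision.camera_params(name): a dict with "fx", "fy", "cx", "cy" (pixels), "rvec" (rotation vector, rad) and "tvec" (3), from world to camera coordinates, as OpenCV has them; the wrist camera has in their place "hand_eye" (4x4, takes a point from camera to tool coordinates, whose origin is the TCP and whose axes are the flange's). Camera axes: x right, y down, z forward; pixel columns grow to the right and rows downward; lengths in mm; the calibration is good to about 2 mm. A picture is of the moment at which its call begins: read the wrist's pose just before it. camera_params takes no time and is no camera call.
- close_job(): hands the job in; it is judged then, once.
The state is a dict: "t": time; "qpos": joint angles; "qvel": joint speeds; "joint_torque": joint torques, N m; "ee_pos": TCP position; "orientation": TCP orientation; "ft_force": force on the tool from outside, world axes, zero at the start; "moment": the same for the moment, N m; "width": finger opening in mm; "grasp_force": force on a finger pad.
Only numpy, scipy, OpenCV 4.12 (cv2) and the standard library are available. Lean on these libraries where they do the work, as an engineer would, in place of code of your own. Each camera call takes 0.05 s, during which the arm holds its last target. There are 200 camera calls.

TASK

Put all the loose relay boards away in the tray of the low cabinet: with the front door fully home at the left, slide the right-hand door fully behind it, pull the tray out to its stop, and lay every board flat, relays up, inside it. Only when all are in, push the tray fully shut, then close the right-hand door fully, leaving both doors home. Keep both doors clear of the tray while it is out, and leave the other things on the bench where they are.

Things in the scene. Friction and masses are not known exactly. Their poses are not given: they have to be found in the camera images.
- cabinet: low grey cabinet, fixed, 440 wide (y) x 262 deep (x) x 100 high. Origin: on the worktop, mid width, in the plane of the shut tray's face; front = its -x. Roof over x = 30 to 172. Before it (x = -90 to 30) it is open above: double door track, ribs to z = 19, between cheeks at |y| 212 to 220, z to 84. Partition at y = 0: the right bay (y < 0) holds the tray, the left is empty
- rear_door_tab (a point): middle (z = 114) of the black upright tab of the rear door = right-hand door, in the farther groove (cabinet x = -62). Tab 14 wide (y) x 8 thick (x), z = 80 to 134, 32 mm from the door's right end; the door is a plate 217 wide, 8 thick, z = 13 to 80. Doors and tray have axes parallel to the cabinet's
- rear_door (a joint): metres the rear door has slid left (cabinet +y): 0 = shut at the right, 0.205 = stop, fully behind the front door. Friction about 1.5 N, stays where it is left
- front_door_tab (a point): the same point on the equal tab of the front door = left-hand door, in the groove nearer the robot (cabinet x = -78); the tab is 32 mm from the door's left end, z = 114
- front_door (a joint): metres the front door has slid right (cabinet -y): 0 = home at the left, 0.205 = stop. May stand some cm off home, partly before the tray. Friction about 1.5 N
- tray_bar (a point): middle of the tray's pull bar: round bar 10 mm thick, 90 long, along the cabinet's y, z = 74, 36 mm before the tray's front plate (26 mm free between them), open above; behind the doors while these stand before the tray. Tray shut: at cabinet x = -36, y = -110
- tray (a joint): metres the tray is out toward the robot (cabinet -x): 0 = shut, 0.18 = stop. Friction about 1.5 N, stays where it is left. In this simulation door and tray pass through each other, so keep the doors clear of it yourself
- tray_floor (a point): centre of the tray's inner floor (its top, z = 26). Inside 156 (x) x 188 (y) mm; side and rear walls 30 mm high above the floor, 4 thick, front plate 62 high. At its stop the whole inside lies before the roof, which begins 50 mm behind the inside's rear end
- board0_c (a point): relay circuit board 50 (x) x 70 (y) x 17 mm, 45 g, lying flat; the point is its centre, 8.5 mm above its underside; own z up. Board 2 mm thick; on it, off centre, a row of three relays, x = +4 to +22, y = -28 to +28, to 17 mm above the underside: grip across the middle one (18 mm; at x = +13, y = 0). Capacitors on the other half are not solid. 2 to 4 boards are present, else None
- board1_c (a point): relay circuit board 50 (x) x 70 (y) x 17 mm, 45 g, lying flat; the point is its centre, 8.5 mm above its underside; own z up. Board 2 mm thick; on it, off centre, a row of three relays, x = +4 to +22, y = -28 to +28, to 17 mm above the underside: grip across the middle one (18 mm; at x = +13, y = 0). Capacitors on the other half are not solid. 2 to 4 boards are present, else None
- board2_c (a point): relay circuit board 50 (x) x 70 (y) x 17 mm, 45 g, lying flat; the point is its centre, 8.5 mm above its underside; own z up. Board 2 mm thick; on it, off centre, a row of three relays, x = +4 to +22, y = -28 to +28, to 17 mm above the underside: grip across the middle one (18 mm; at x = +13, y = 0). Capacitors on the other half are not solid. 2 to 4 boards are present, else None
- board3_c (a point): relay circuit board 50 (x) x 70 (y) x 17 mm, 45 g, lying flat; the point is its centre, 8.5 mm above its underside; own z up. Board 2 mm thick; on it, off centre, a row of three relays, x = +4 to +22, y = -28 to +28, to 17 mm above the underside: grip across the middle one (18 mm; at x = +13, y = 0). Capacitors on the other half are not solid. 2 to 4 boards are present, else None
- flux_tin: round flux tin, 51 mm across, 20 mm high; bystander, loose, origin at its underside; not part of the job
- heat_sink: aluminium heat sink, 60 x 64 x 30 mm; bystander, loose, origin at its underside; not part of the job
Mind the look-alikes: they are no part of the job. Leave any green or purple look-alike of the part that bears board2_c alone.

How it is judged (in metres and radians):
On the way, in this order (a step that is already met when the one before it is completed fails the run):
1. the front door is home (within 12 mm) and the rear door is fully behind it (beyond 195 mm) (value of joint rear_door above 0.195 m and value of joint front_door below 0.012 m), for 0.2 s.
2. the tray is out to its stop (beyond 172 mm) (value of joint tray above 0.172 m), for 0.2 s.
3. every board lies flat inside the drawn tray (out beyond 140 mm), released (x of board0_c in the frame of tray_floor between -0.06 and 0.06 m and y of board0_c in the frame of tray_floor between -0.075 and 0.075 m and z of board0_c in the frame of tray_floor between 0 and 0.016 m and angle between each of board0_c, board1_c, board2_c, board3_c's own z axis and vertical below 0.2 rad and x of board1_c in the frame of tray_floor between -0.06 and 0.06 m and y of board1_c in the frame of tray_floor between -0.075 and 0.075 m and z of board1_c in the frame of tray_floor between 0 and 0.016 m and x of board2_c in the frame of tray_floor between -0.06 and 0.06 m and y of board2_c in the frame of tray_floor between -0.075 and 0.075 m and z of board2_c in the frame of tray_floor between 0 and 0.016 m and x of board3_c in the frame of tray_floor between -0.06 and 0.06 m and y of board3_c in the frame of tray_floor between -0.075 and 0.075 m and z of board3_c in the frame of tray_floor between 0 and 0.016 m and value of joint tray above 0.14 m and contact force between each of board0, board1, board2, board3 and the fingers below 0.1 N), for 0.2 s.
4. the tray is shut (within 8 mm) (value of joint tray below 0.008 m), for 0.2 s.
At the end, for the whole second after the job is handed in: Both doors home and the tray shut (each within 10 mm); every board present lies inside the tray, flat (within 0.2 rad) with its relays up, on the tray's floor, at rest (value of joint each of rear_door, front_door, tray below 0.01 m and velocity of joint tray below 0.01 m/s and x of board0_c in the frame of tray_floor between -0.06 and 0.06 m and y of board0_c in the frame of tray_floor between -0.075 and 0.075 m and z of board0_c in the frame of tray_floor between 0 and 0.016 m and angle between each of board0_c, board1_c, board2_c, board3_c's own z axis and vertical below 0.2 rad and x of board1_c in the frame of tray_floor between -0.06 and 0.06 m and y of board1_c in the frame of tray_floor between -0.075 and 0.075 m and z of board1_c in the frame of tray_floor between 0 and 0.016 m and x of board2_c in the frame of tray_floor between -0.06 and 0.06 m and y of board2_c in the frame of tray_floor between -0.075 and 0.075 m and z of board2_c in the frame of tray_floor between 0 and 0.016 m and x of board3_c in the frame of tray_floor between -0.06 and 0.06 m and y of board3_c in the frame of tray_floor between -0.075 and 0.075 m and z of board3_c in the frame of tray_floor between 0 and 0.016 m and linear speed of each of board0, board1, board2, board3 below 0.02 m/s); the robot touches nothing.
It fails at once if a door stands in the tray's way while the tray is out (tray out more than 25 mm with the rear door open less than 175 mm or the front door more than 30 mm off home) (value of joint tray above 0.025 m and (value of joint rear_door below 0.175 m or value of joint front_door above 0.03 m)).
It fails at once if a bystander (flux tin, heat sink) is moved more than 30 mm (distance of any of flux_tin, heat_sink from where it was at the start of the episode above 0.03 m).
Of board0, board1, board2, board3 only 2 to 4 are there at a start; the rules pass over those that are not, and their reading is None.
At some moment in a run one of board0, board1, board2, board3 may be knocked a few centimetres aside while the robot is not near it.
Once in a run the grip may slacken for a moment while it holds something.
It also fails if it takes over 210 s, if anything falls off the work surface, if the arm or the gripper's body presses on something with over 40 N, if the wrist force passes 120 N, or if a joint passes its speed limit or range.

## Working session

There is one attempt and no reset: what is moved stays moved. The work goes in short steps, Python scripts to look and compute and a tool call to move; the robot and the scene stay as the last step left them, time stands still between calls to the robot, and variables do not carry over. Pictures are saved under pics/ and viewed, at most 14 in all, crops included, and the job is handed in when it is done.

Besides the shell and the picture viewer there is one more tool, called after "Call:" by a JSON object that holds its "name" and its "arguments". servo_tool: Moves the arm, as the interface text tells. Its arguments: {"type":"object","properties":{"plan":{"type":"array"}},"required":["plan"]}

```bash
ls; mkdir -p pics; cat > h.py <<'E'
import numpy as np, cv2
from workcell import readout, vision, close_job
from scipy.spatial.transform import Rotation as R
def cam(name, obs=None):
    p=vision.camera_params(name)
    K=np.array([[p['fx'],0,p['cx']],[0,p['fy'],p['cy']],[0,0,1]])
    if 'rvec' in p:
        Rm=R.from_rotvec(np.ravel(p['rvec'])).as_matrix(); t=np.ravel(p['tvec'])
        return K,Rm.T,-Rm.T@t
    o=obs or readout.get_obs(); H=np.array(p['hand_eye'])
    Rt=R.from_rotvec(o['orientation']).as_matrix()
    return K,Rt@H[:3,:3],Rt@H[:3,3]+np.array(o['ee_pos'])
def ray(c,uv,z):
    K,Rw,C=c; d=Rw@np.linalg.inv(K)@np.array([uv[0],uv[1],1.]); return C+d*(z-C[2])/d[2]
def proj(c,P):
    K,Rw,C=c; q=K@(Rw.T@(np.array(P,float)-C)); return q[:2]/q[2]
def snap(name,f):
    o=readout.get_obs(); im=vision.get_image(name); cv2.imwrite('pics/'+f+'.png',im[:,:,::-1]); return im,cam(name,o)
E
python3 - <<'E'
from h import *
o=readout.get_obs(); print(o)
for n in('scene','top'):
    im,c=snap(n,n+'0'); print(n,c[2],c[0][0,0],c[1][:,2])
E
```

```text
pics
{'t': 0.0, 'qpos': array([-1.30899162e+00,  4.23835551e-01,  1.63068410e+00, -1.31860059e-05,
        1.08858913e+00, -1.90189073e-02]), 'qvel': array([ 0.00222993, -0.00052761,  0.00135108, -0.00021267, -0.00163608,
        0.00031217]), 'joint_torque': array([-2.09427722e-03, -5.44630337e+01, -2.73674852e+01,  6.42065727e-02,
        2.26982567e-02, -1.37584098e-04]), 'ee_pos': array([ 173.11614273, -600.09771167,  301.9072238 ]), 'orientation': array([-3.10918439e+00, -4.39467748e-01,  3.06451551e-04]), 'ft_force': array([ 0.65447475, -0.24022857,  0.18565546]), 'moment': array([0.01994263, 0.01821871, 0.03347346]), 'grasp_force': 0.0, 'width': 87.58915539433349}
scene [-144.18876212  556.45477418 1149.10577005] 402.81066320637746 [ 0.51606364 -0.39608685 -0.75946924]
top [ 419.24988654    9.64756985 1329.44924399] 424.8496087687474 [ 0.12470645 -0.00314083 -0.99218871]
```

View pics/scene0.png

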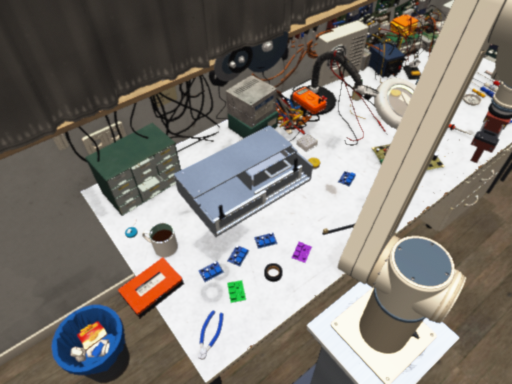

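View pics/top0.png

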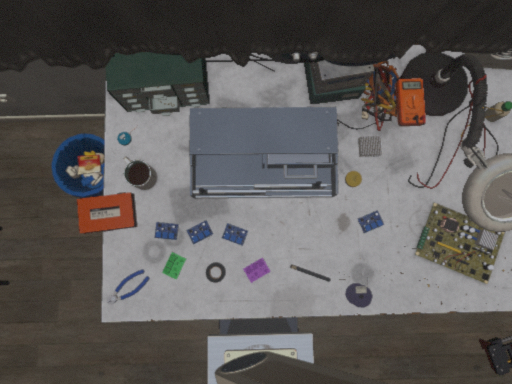

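The scene view shows the cabinet in the middle and four blue boards. In the top view they are at (166,230), (200,231), (235,234) and (371,221). Look-alikes: green board (174,265), purple board (257,270). Other things nearby: the flux tin (354,178), the heat sink (370,146), and a tape ring (215,272). I choose the four blue ones and check them in a close crop.

```bash
cat > meas.py <<'E'
from h import *
def blue(im):
    h=cv2.cvtColor(im,cv2.COLOR_RGB2HSV)
    return cv2.inRange(h,(100,110,40),(125,255,255))
E
python3 - <<'E'
from meas import *
im=cv2.imread('pics/top0.png')[:,:,::-1].copy(); c=cam('top')
m=blue(im); n,l,s,ce=cv2.connectedComponentsWithStats(m)
for i in range(1,n):
    if s[i,4]>60: print(s[i],ce[i],ray(c,ce[i],2)[:2], cv2.minAreaRect(np.argwhere(l==i)[:,::-1].astype(np.float32)))
a=im[95:250,145:345]; b=im[95:250,345:400]
cv2.imwrite('pics/c1.png',cv2.resize(a,None,fx=4,fy=3.8,interpolation=cv2.INTER_CUBIC)[:,:,::-1])
cv2.imwrite('pics/c1.png',cv2.resize(im[90:250,145:345],None,fx=3.75,fy=3.75,interpolation=cv2.INTER_CUBIC)[:,:,::-1])
# dark tabs
E
```

```text
[  52  134   52   63 1861] [ 75.64911338 164.45513165] [688.59947179 569.96001561] ((77.23648834228516, 164.83106994628906), (50.63747024536133, 62.33198547363281), 1.3322197198867798)
[192 229  18  14  96] [200.83333333 235.26041667] [454.1201354  175.18374316] ((200.7154083251953, 235.37692260742188), (5.82963228225708, 18.729244232177734), 60.2551155090332)
[156 231  18   8  95] [164.92631579 234.63157895] [459.09231354 286.78592897] ((164.5800018310547, 234.43997192382812), (17.677669525146484, 5.515433311462402), 8.130102157592773)
[116 271  27  21  72] [127.73611111 279.34722222] [325.53091433 401.03217743] ((128.18104553222656, 279.42242431640625), (4.904357433319092, 32.19679260253906), 52.76516342163086)
[121 277  27  22  78] [134.67948718 289.42307692] [294.63905776 379.48192263] ((135.11764526367188, 288.9705810546875), (4.681433200836182, 33.406959533691406), 52.76516342163086)
```

View pics/c1.png

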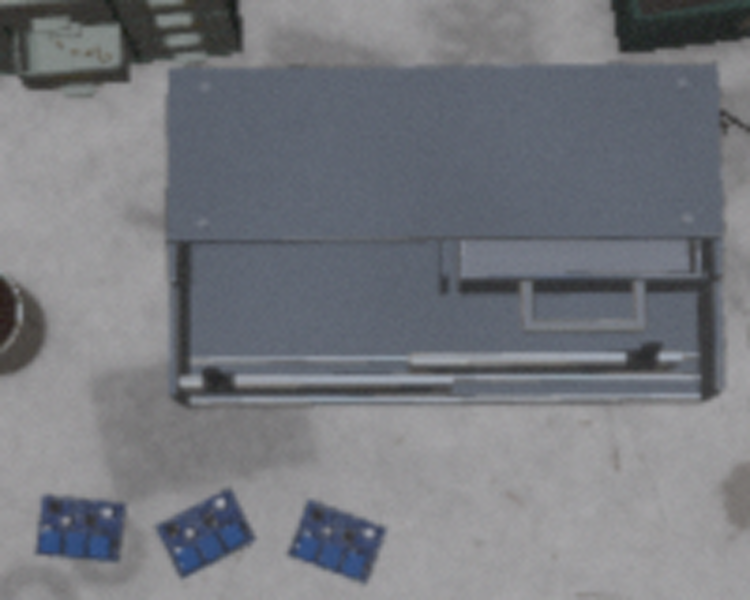

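The crop confirms all four blue boards, with their relay rows facing the robot. Both doors look near home, with tabs at about crop (215,378) and (645,352). The bar is at crop y≈325, x 525–640. Next I compute positions from the pixels.

```bash
python3 - <<'E'
from meas import *
c=cam('top'); f=lambda u,v,z: ray(c,(145+(u-1.4)/3.75,90+(v-1.4)/3.75),z).round(1)[:2]
for n,p in dict(FL=(168,240,100),FR=(722,237,100),BL=(168,68,100),BR=(718,64,100),ftab=(213,372,134),rtab=(652,347,134),fdL=(180,383,80),fdR=(452,382,80),rdL=(410,360,80),rdR=(697,358,80),cheekLout=(168,395,84),cheekRout=(720,392,84),barL=(524,327,74),barR=(642,327,74)).items(): print(n,f(*p))
im=cv2.imread('pics/top0.png')[:,:,::-1].copy()
h=cv2.cvtColor(im,cv2.COLOR_RGB2HSV)
m=cv2.inRange(h,(98,90,25),(128,255,255))
m=cv2.morphologyEx(m,cv2.MORPH_CLOSE,np.ones((5,5)))
n,l,s,ce=cv2.connectedComponentsWithStats(m)
for i in range(1,n):
    if s[i,4]>150 and s[i,1]>190:
        r=cv2.minAreaRect(np.argwhere(l==i)[:,::-1].astype(np.float32)); print(r, s[i,4], ray(c,r[0],4)[:2].round(1), proj(cam('scene'),ray(c,r[0],4)).round())
E
```

```text
FL [692.1 193.9]
FR [ 682.7 -241.9]
BL [832.  192.7]
BR [ 823.3 -245.9]
ftab [581.8 155.5]
rtab [ 591.9 -177.5]
fdL [581.  188.3]
fdR [576.  -26.6]
rdL [594.5   6.1]
rdR [ 589.9 -221.2]
cheekLout [571.3 197.3]
cheekRout [ 561.8 -237.2]
barL [619.4 -85.6]
barR [ 616.8 -179.7]
((370.5517578125, 222.1206817626953), (12.736725807189941, 20.352500915527344), 66.80140686035156) 157 [ 480.5 -354.2] [347. 178.]
((199.30001831054688, 232.10000610351562), (13.86362075805664, 20.124608993530273), 63.43495178222656) 261 [464.  179.6] [238. 254.]
((165.5, 231.0), (14.0, 21.0), 90.0) 261 [470.2 284.6] [210. 271.]
((234.20069885253906, 234.07296752929688), (19.052175521850586, 14.18233585357666), 19.98310661315918) 243 [454.9  71.3] [265. 239.]
```

Call:
{"name": "servo_tool", "arguments": {"plan": [[[-1,0.69,0.7,0.08,0,0,0.2],[-1,0.69,0.7,0.08,0,0,0.2],[-1,0.69,0.7,0.08,0,0,0.2],[-1,0.69,0.7,0.08,0,0,0.2],[-1,0.69,0.7,0.08,0,0,0.2]]]}}

```text
t: 0.52
ee_pos: [312.0, -458.9, 318.5]
orientation: [-3.088, -0.575, 0.0]
ft_force: [0.4, 0.2, -0.2]
width: 87.8
grasp_force: 0.0
```

Call:
{"name": "servo_tool", "arguments": {"plan": [[[-1,0.69,0.7,0.08,0,0,0.2],[-1,0.69,0.7,0.08,0,0,0.2],[-1,0.69,0.7,0.08,0,0,0.2],[-1,0.69,0.7,0.08,0,0,0.2],[-1,0.69,0.7,0.08,0,0,0.2]]]}}

```text
t: 0.93
ee_pos: [450.1, -318.8, 334.7]
orientation: [-3.06, -0.71, 0.0]
ft_force: [0.8, -0.6, 0.4]
width: 87.7
grasp_force: 0.0
```

Call:
{"name": "servo_tool", "arguments": {"plan": [[[-1,0.69,0.7,0.08,0,0,0.2],[-1,0.69,0.7,0.08,0,0,0.2],[-1,0.69,0.7,0.08,0,0,0.2],[-1,0.69,0.7,0.08,0,0,0.2],[-1,0.69,0.7,0.08,0,0,0.2]]]}}

```text
t: 1.35
ee_pos: [588.2, -178.7, 350.6]
orientation: [-3.026, -0.843, 0.001]
ft_force: [0.3, -0.6, -0.1]
width: 87.9
grasp_force: 0.0
```

Call:
{"name": "servo_tool", "arguments": {"plan": [[[-1,0,0,0,0,0,0],[-1,0,0,0,0,0,0]]]}}

```text
t: 1.52
ee_pos: [588.1, -178.8, 350.2]
orientation: [-3.025, -0.847, 0.001]
ft_force: [-0.4, -0.2, -0.7]
width: 88.0
grasp_force: 0.0
```

```bash
python3 - <<'E'
from h import *
o=readout.get_obs(); print(o['t'],o['qpos'].round(3),o['ee_pos'],R.from_rotvec(o['orientation']).as_matrix().round(3))
im,c=snap('wrist','w1'); print(c, vision.camera_params('wrist'))
E
```

```text
1.5167 [-0.315  0.359  1.61  -0.     1.173  0.71 ] [ 588.11971958 -178.84607498  350.17662215] [[ 0.855  0.519 -0.001]
 [ 0.519 -0.855  0.   ]
 [-0.    -0.    -1.   ]]
(array([[274.77650124,   0.        , 252.271224  ],
       [  0.        , 274.77650124, 194.37874486],
       [  0.        ,   0.        ,   1.        ]]), array([[ 5.18297288e-01, -8.20323629e-01, -2.41737594e-01],
       [-8.55200150e-01, -4.97421016e-01, -1.45619491e-01],
       [-7.90250444e-04,  2.82208214e-01, -9.59352854e-01]]), array([ 654.50915793, -139.27968352,  431.04580858])) {'fx': 274.77650123576655, 'fy': 274.77650123576655, 'cx': 252.27122400186474, 'cy': 194.37874485735344, 'hand_eye': array([[-1.09689906e-03, -9.59475167e-01, -2.81791058e-01,
         7.72476683e+01],
       [ 9.99999316e-01, -9.37971376e-04, -6.98879770e-04,
         6.25974854e-01],
       [ 4.06245838e-04, -2.81791632e-01,  9.59475540e-01,
        -8.09029546e+01],
       [ 0.00000000e+00,  0.00000000e+00,  0.00000000e+00,
         1.00000000e+00]])}
```

View pics/w1.png

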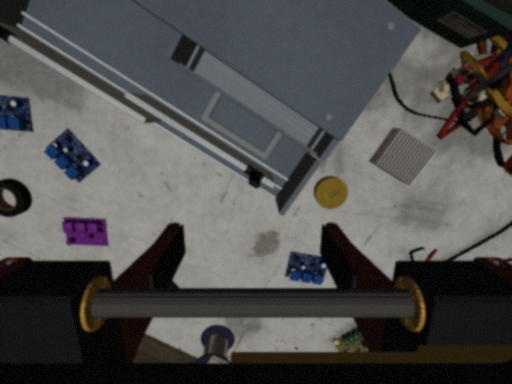

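The wrist view shows the rear-door tab at (255,175), the bar around (240,125), and the flux tin at (331,191). I'll turn the tool square to the cabinet and measure the tab from both views.

Call:
{"name": "servo_tool", "arguments": {"plan": [[[-1,0,0,0,0,0,-1],[-1,0,0,0,0,0,-1],[-1,0,0,0,0,0,-1],[-1,0,0,0,0,0,-1],[-1,0,0,0,0,0,-1]]]}}

```text
t: 1.98
ee_pos: [585.8, -182.0, 350.3]
orientation: [-3.138, -0.156, 0.002]
ft_force: [-0.5, -0.0, -0.2]
width: 87.9
grasp_force: 0.0
```

Call:
{"name": "servo_tool", "arguments": {"plan": [[[-1,0,0,0,0,0,-1],[-1,0,0,0,0,0,-0.5],[-1,0,0,0,0,0,0],[-1,0,0,0,0,0,0],[-1,0,0,0,0,0,0]]]}}

```text
t: 2.4
ee_pos: [586.6, -181.3, 350.6]
orientation: [-3.141, 0.039, 0.001]
ft_force: [-0.1, -0.2, 0.9]
width: 87.8
grasp_force: 0.0
```

```bash
python3 - <<'E'
from h import *
o=readout.get_obs(); print(o['t'],o['qpos'].round(3),o['ee_pos'])
im,c=snap('wrist','w2'); print(c[2])
from h import *
O=np.array([657.4,-23.4]);th=np.deg2rad(-1.24)
A=np.array([[np.cos(th),-np.sin(th)],[np.sin(th),np.cos(th)]])
for n,p in dict(rtab=(-62,-179.5,134),rtab80=(-62,-179.5,80),ftab=(-78,179.5,134),bar=(-36,-110,74),ck=(-90,-216,84)).items():
    P=[*(O+A@np.array(p[:2])),p[2]]; print(n,np.round(P,1),proj(c,P).round(1))
u,v=proj(c,[*(O+A@np.array([-62,-165])),110]).astype(int)
print(u,v); a=im[max(0,v-70):v+70,max(0,u-100):u+100]
cv2.imwrite('pics/c2.png',cv2.resize(a,None,fx=4,fy=4,interpolation=cv2.INTER_CUBIC)[:,:,::-1]); print(max(0,u-100),max(0,v-70))
E
```

```text
2.4 [-0.319  0.358  1.612 -0.     1.173  1.276] [ 586.56516348 -181.29885411  350.55142832]
[ 664.13653718 -183.69486212  431.42049412]
rtab [ 591.5 -201.5  134. ] [270.  181.1]
rtab80 [ 591.5 -201.5   80. ] [267.4 171.3]
ftab [583.3 157.7 134. ] [-47.8 196.1]
bar [ 619.  -132.6   74. ] [213.8 150.8]
ck [ 562.7 -237.4   84. ] [295.1 192.7]
256 176
156 106
```

View pics/c2.png

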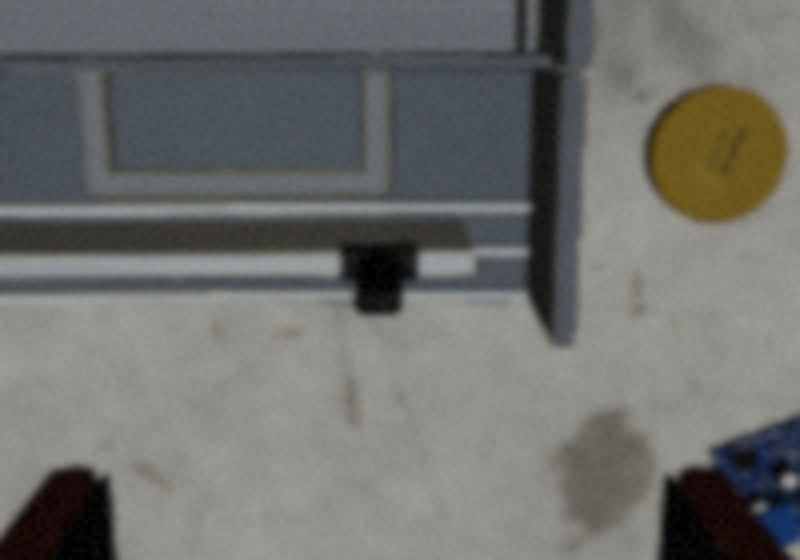

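The rear-door tab top is at crop (380,303), so the door already stands about 20 mm open, with the tab at world (592,-181). The right cheek and flux tin are clear of it. I'll descend astride the tab and grip it.

Call:
{"name": "servo_tool", "arguments": {"plan": [[[-1,0.03,0,-0.89,0,0,0],[-1,0.03,0,-0.89,0,0,0],[-1,0.03,0,-0.89,0,0,0],[-1,0.03,0,-0.89,0,0,0],[-1,0.02,0,-0.88,0,0,0]]]}}

```text
t: 2.87
ee_pos: [592.7, -180.6, 171.7]
orientation: [3.141, -0.037, 0.001]
ft_force: [0.7, -0.0, -0.2]
width: 87.5
grasp_force: 0.0
```

Call:
{"name": "servo_tool", "arguments": {"plan": [[[1,0,0,0,0,0,0],[1,0,0,0,0,0,0],[1,0,0,0,0,0,0],[1,0,0,0,0,0,0],[1,0,0,0,0,0,0]]]}}

```text
t: 3.28
ee_pos: [594.1, -180.9, 175.7]
orientation: [3.14, -0.038, 0.007]
ft_force: [0.1, -0.3, -0.1]
width: 58.3
grasp_force: 0.0
```

Call:
{"name": "servo_tool", "arguments": {"plan": [[[1,0,0,0,0,0,0],[1,0,0,0,0,0,0],[1,0,0,0,0,0,0],[1,0,0,0,0,0,0],[1,0,0,0,0,0,0]]]}}

```text
t: 3.7
ee_pos: [592.8, -180.5, 173.2]
orientation: [3.141, -0.039, 0.0]
ft_force: [1.1, 0.2, 0.2]
width: 24.2
grasp_force: 0.0
```

Call:
{"name": "servo_tool", "arguments": {"plan": [[[1,0,0,0,0,0,0],[1,0,0,0,0,0,0],[1,0,0,0,0,0,0],[1,0,0,0,0,0,0]]]}}

```text
t: 4.03
ee_pos: [592.8, -180.4, 173.0]
orientation: [-3.141, 0.039, 0.0]
ft_force: [-0.8, 1.0, 0.7]
width: 13.4
grasp_force: 30.0
```

Call:
{"name": "servo_tool", "arguments": {"plan": [[[1,0.005,0.2,0,0,0,0],[1,0.008,0.4,0,0,0,0],[1,0.01,0.5,0,0,0,0],[1,0.01,0.5,0,0,0,0],[1,0.01,0.5,0,0,0,0]]]}}

```text
t: 4.45
ee_pos: [594.3, -95.7, 173.0]
orientation: [3.141, -0.039, -0.001]
ft_force: [0.1, -1.7, 0.9]
width: 13.8
grasp_force: 30.0
```

Call:
{"name": "servo_tool", "arguments": {"plan": [[[1,0.01,0.5,0,0,0,0],[1,0.01,0.5,0,0,0,0],[1,0.01,0.5,0,0,0,0],[1,0.01,0.4,0,0,0,0],[1,0.005,0.2,0,0,0,0]]]}}

```text
t: 4.87
ee_pos: [595.8, -10.6, 173.0]
orientation: [3.141, -0.036, -0.001]
ft_force: [-1.9, -1.0, 2.1]
width: 14.1
grasp_force: 30.0
```

Call:
{"name": "servo_tool", "arguments": {"plan": [[[1,0,0.15,0,0,0,0],[1,0,0.1,0,0,0,0],[1,0,0.05,0,0,0,0],[1,0,0.05,0,0,0,0],[1,0,0,0,0,0,0]]]}}

```text
t: 5.28
ee_pos: [596.0, 1.4, 173.0]
orientation: [-3.141, 0.04, 0.001]
ft_force: [-3.7, 0.7, 3.8]
width: 13.6
grasp_force: 30.0
```

Call:
{"name": "servo_tool", "arguments": {"plan": [[[1,0,0.05,0,0,0,0],[1,0,0.05,0,0,0,0],[1,0,0,0,0,0,0]]]}}

```text
t: 5.53
ee_pos: [596.1, 2.0, 173.1]
orientation: [3.136, -0.038, -0.001]
ft_force: [-4.0, -20.0, 3.2]
width: 13.7
grasp_force: 30.0
```

Call:
{"name": "servo_tool", "arguments": {"plan": [[[-1,0,0,0,0,0,0],[-1,0,0,0,0,0,0],[-1,0,0,0,0,0,0],[-1,0,0,0.8,0,0,0],[-1,0,0,0.8,0,0,0]]]}}

```text
t: 5.95
ee_pos: [595.4, 5.7, 235.9]
orientation: [-3.141, 0.039, 0.007]
ft_force: [0.2, -0.4, 0.2]
width: 43.6
grasp_force: 0.0
```

Call:
{"name": "servo_tool", "arguments": {"plan": [[[-1,-0.08,0.95,0,0,0,0],[-1,-0.08,0.95,0,0,0,0],[-1,-0.08,0.95,0,0,0,0],[-1,-0.08,0.95,0,0,0,0],[-1,0,0,0,0,0,0]]]}}

```text
t: 6.37
ee_pos: [583.3, 163.3, 237.5]
orientation: [-3.139, 0.032, -0.003]
ft_force: [-0.6, -0.2, -0.2]
width: 77.1
grasp_force: 0.0
```

```bash
python3 - <<'E'
from h import *
o=readout.get_obs(); print(o['t'],o['qpos'].round(3),o['ee_pos'])
im,c=snap('wrist','w3')
print(proj(c,[584,157,134]),proj(c,[583,191,82]),proj(c,[562,193,84])); 
u,v=proj(c,[584,157,110]).astype(int)
a=im[v-70:v+70,u-100:u+100]; print(u-100,v-70)
cv2.imwrite('pics/c3.png',cv2.resize(a,None,fx=4,fy=4,interpolation=cv2.INTER_CUBIC)[:,:,::-1])
E
```

```text
6.3667 [0.253 0.474 1.721 0.002 0.944 1.842] [583.29395207 163.30420449 237.45490978]
[260.75916101 224.56348947] [221.69237362 204.16239342] [220.48364453 226.548473  ]
159 143
```

View pics/c3.png

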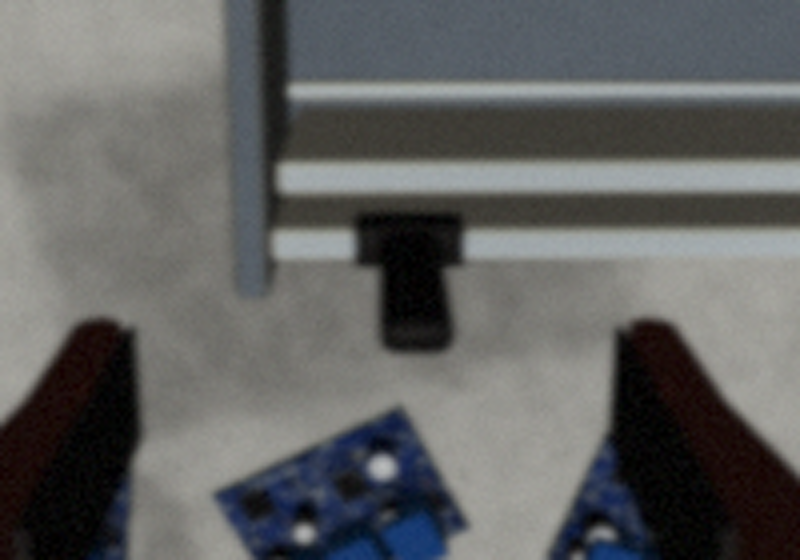

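The crop shows the front door's end against the left cheek, so it is home. The rear door is fully behind it and the tab top is at crop (418,335). In c2 the bar was within 1 px of prediction. I'll go over the bar with a quarter turn.

Call:
{"name": "servo_tool", "arguments": {"plan": [[[-0.6,0.05,-0.41,0,0,0,1],[-0.2,0.05,-0.41,0,0,0,1],[0,0.05,-0.41,0,0,0,1],[0.2,0.05,-0.41,0,0,0,1],[0.5,0.05,-0.41,0,0,0,1]]]}}

```text
t: 6.83
ee_pos: [593.7, 73.7, 237.0]
orientation: [3.074, 0.648, 0.0]
ft_force: [0.2, -0.0, 0.1]
width: 54.4
grasp_force: 0.0
```

Call:
{"name": "servo_tool", "arguments": {"plan": [[[0.5,0.05,-0.41,0,0,0,1],[0.5,0.05,-0.41,0,0,0,1],[0.5,0.05,-0.41,0,0,0,1],[0.5,0.05,-0.41,0,0,0,1],[0.5,0.05,-0.41,0,0,0,1]]]}}

```text
t: 7.25
ee_pos: [603.6, -8.6, 237.0]
orientation: [2.861, 1.297, 0.0]
ft_force: [0.1, -0.4, -0.5]
width: 23.2
grasp_force: 0.0
```

Call:
{"name": "servo_tool", "arguments": {"plan": [[[0.5,0.05,-0.41,0,0,0,1],[0.5,0.05,-0.41,0,0,0,1],[0.5,0.05,-0.41,0,0,0,1],[0.5,0.05,-0.41,0,0,0,1],[0.5,0.05,-0.41,0,0,0,1]]]}}

```text
t: 7.67
ee_pos: [613.4, -90.6, 237.0]
orientation: [2.512, 1.886, 0.0]
ft_force: [-0.1, 0.1, 0.6]
width: 21.7
grasp_force: 0.0
```

Call:
{"name": "servo_tool", "arguments": {"plan": [[[0.5,0.05,-0.41,0,0,0,1],[0.5,0.05,-0.41,0,0,0,1],[0.5,0.05,-0.41,0,0,0,1],[0.5,0,0,0,0,0,0],[0.5,0,0,0,0,0,0]]]}}

```text
t: 8.08
ee_pos: [619.3, -139.2, 236.9]
orientation: [-2.253, -2.189, -0.0]
ft_force: [-0.5, -0.1, -0.3]
width: 22.1
grasp_force: 0.0
```

```bash
python3 - <<'E'
from h import *
o=readout.get_obs(); print(o['t'],o['qpos'].round(3),o['ee_pos'],R.from_rotvec(o['orientation']).as_matrix().round(3)[:,0],o['width'])
im,c=snap('wrist','w4')
for y in(-90,-175): print(proj(c,[618.5,y,74]))
E
```

```text
8.0833 [-0.24   0.514  1.653  0.     0.975 -0.211] [ 619.25842307 -139.21971297  236.90155865] [0.029 1.    0.   ] 22.127269977281124
[249.55066862 146.47279837]
[252.44415266 235.13474893]
```

View pics/w4.png

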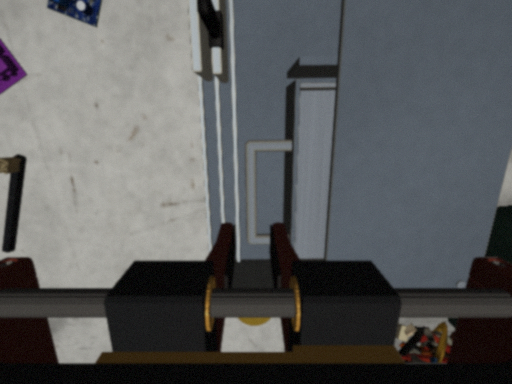

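The bar is vertical in the picture at column ≈252, rows 146–240, which matches the prediction (x≈619) and sits between the fingers. I'll descend and grip.

Call:
{"name": "servo_tool", "arguments": {"plan": [[[0.5,0,0.04,-0.7,0,0,0],[0.5,0,0.04,-0.7,0,0,0],[0.5,0,0.04,-0.6,0,0,0],[0.5,0,0.04,-0.5,0,0,0],[0.5,0,0,0,0,0,0]]]}}

```text
t: 8.55
ee_pos: [616.9, -129.7, 133.0]
orientation: [-2.245, -2.189, 0.006]
ft_force: [-0.9, 0.6, -0.1]
width: 22.2
grasp_force: 0.0
```

Call:
{"name": "servo_tool", "arguments": {"plan": [[[1,0,0,0,0,0,0],[1,0,0,0,0,0,0],[1,0,0,0,0,0,0],[1,0,0,0,0,0,0],[1,0,0,0,0,0,0]]]}}

```text
t: 8.97
ee_pos: [618.3, -130.9, 137.8]
orientation: [-2.247, -2.192, 0.002]
ft_force: [-5.0, 1.5, -2.8]
width: 9.1
grasp_force: 30.0
```

Call:
{"name": "servo_tool", "arguments": {"plan": [[[1,-0.25,0.005,0,0,0,0],[1,-0.5,0.01,0,0,0,0],[1,-0.5,0.01,0,0,0,0],[1,-0.5,0.01,0,0,0,0],[1,-0.5,0.01,0,0,0,0]]]}}

```text
t: 9.38
ee_pos: [529.0, -129.3, 137.8]
orientation: [2.247, 2.192, 0.003]
ft_force: [1.4, 1.2, -9.9]
width: 9.1
grasp_force: 30.0
```

Call:
{"name": "servo_tool", "arguments": {"plan": [[[1,-0.5,0.01,0,0,0,0],[1,-0.5,0.01,0,0,0,0],[1,-0.5,0.01,0,0,0,0],[1,-0.3,0.01,0,0,0,0],[1,-0.2,0.005,0,0,0,0]]]}}

```text
t: 9.8
ee_pos: [448.5, -127.8, 137.8]
orientation: [2.248, 2.192, 0.001]
ft_force: [1.9, -1.1, -12.3]
width: 9.1
grasp_force: 30.0
```

Call:
{"name": "servo_tool", "arguments": {"plan": [[[1,-0.1,0,0,0,0,0],[1,-0.05,0,0,0,0,0],[1,-0.05,0,0,0,0,0],[1,-0.05,0,0,0,0,0],[1,-0.05,0,0,0,0,0]]]}}

```text
t: 10.22
ee_pos: [438.6, -127.8, 137.7]
orientation: [2.247, 2.193, 0.002]
ft_force: [2.0, 2.9, 2.0]
width: 9.3
grasp_force: 30.0
```

Call:
{"name": "servo_tool", "arguments": {"plan": [[[1,0,0,0,0,0,0],[1,0,0,0,0,0,0]]]}}

```text
t: 10.38
ee_pos: [438.2, -127.8, 137.6]
orientation: [2.248, 2.193, 0.001]
ft_force: [1.0, 2.6, 6.8]
width: 9.6
grasp_force: 30.0
```

Call:
{"name": "servo_tool", "arguments": {"plan": [[[1,-0.05,0,0,0,0,0],[1,-0.05,0,0,0,0,0],[1,0,0,0,0,0,0]]]}}

```text
t: 10.63
ee_pos: [437.4, -127.8, 137.7]
orientation: [2.245, 2.188, 0.009]
ft_force: [14.0, 9.7, -7.2]
width: 8.9
grasp_force: 30.0
```

Call:
{"name": "servo_tool", "arguments": {"plan": [[[0.5,0,0,0,0,0,0],[0.5,0,0,0,0,0,0],[0.5,0,0,0.5,0,0,0],[0.5,0,0,0.9,0,0,0],[0.5,0,0,0.9,0,0,0]]]}}

```text
t: 11.05
ee_pos: [432.2, -127.5, 229.1]
orientation: [-2.246, -2.191, 0.004]
ft_force: [1.6, -0.1, 0.6]
width: 22.0
grasp_force: 0.0
```

Call:
{"name": "servo_tool", "arguments": {"plan": [[[-0.2,0,0,0.9,0,0,0],[-0.2,0,0,0.9,0,0,0],[-0.2,0,0.5,0.9,0,0,0],[-0.2,0,0.9,0.3,0,0,0],[-0.2,0,0.9,0,0,0,0]]]}}

```text
t: 11.47
ee_pos: [434.6, -35.7, 352.8]
orientation: [2.248, 2.187, 0.006]
ft_force: [0.6, 0.0, -0.6]
width: 50.7
grasp_force: 0.0
```

Call:
{"name": "servo_tool", "arguments": {"plan": [[[-0.2,0,0.9,0,0,0,0],[-0.2,0,0.9,0,0,0,0],[-0.2,0,0.5,0,0,0,0],[-0.2,0,0,0,0,0,0],[-0.2,0,0,0,0,0,0]]]}}

```text
t: 11.88
ee_pos: [433.1, 56.8, 348.8]
orientation: [-2.246, -2.197, 0.002]
ft_force: [-0.4, 0.3, -0.2]
width: 52.8
grasp_force: 0.0
```

```bash
python3 - <<'E'
from h import *
o=readout.get_obs(); print(o['t'],o['qpos'].round(3),o['ee_pos'],R.from_rotvec(o['orientation']).as_matrix().round(3)[:,0],o['width'])
im,c=snap('wrist','w5'); snap('top','top5')
E
```

```text
11.8833 [ 1.040e-01  7.900e-02  1.978e+00 -1.000e-03  1.085e+00  1.260e-01] [433.05975083  56.83243474 348.84532529] [ 0.022  1.    -0.001] 52.788880031710654
```

View pics/w5.png

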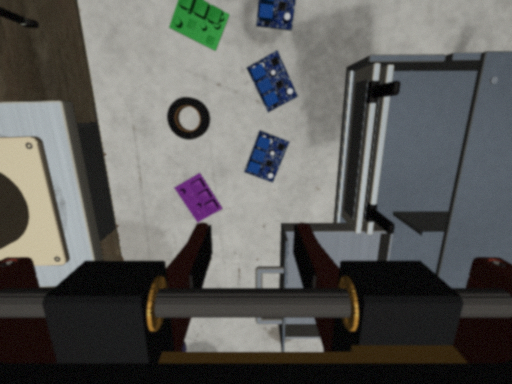

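The wrist view shows the tray out with its bar at (268,295). Blue boards are at (267,156), (272,81) and (276,12), the green one at (200,22), the purple one at (198,197), and the tape at (188,118). Now I measure the boards in the world.

```bash
cat > meas.py <<'E'
from h import *
def boards(f,c,relh=17,minpx=150):
    im=cv2.imread('pics/'+f+'.png')[:,:,::-1].copy()
    h=cv2.cvtColor(im,cv2.COLOR_RGB2HSV)
    m=cv2.morphologyEx(cv2.inRange(h,(104,130,40),(125,255,255)),cv2.MORPH_CLOSE,np.ones((7,7)))
    n,l,s,ce=cv2.connectedComponentsWithStats(m)
    for i in range(1,n):
        if s[i,4]<minpx: continue
        px=np.argwhere(l==i)[:,::-1]
        W=np.array([ray(c,p,2)[:2] for p in px],np.float32)
        r=cv2.minAreaRect(W); a=r[2]; w,hh=r[1]
        if w>hh: a+=90   # a = direction of short side... 
        b=[p for p in px if h[p[1],p[0],2]>150 and h[p[1],p[0],1]>170]
        rc=ray(c,np.mean(b,0),12)[:2] if b else np.zeros(2)
        d=np.array([np.cos(np.deg2rad(a)),np.sin(np.deg2rad(a))])
        if d@(rc-np.array(r[0]))<0: d=-d
        print('px',ce[i].round(),'ctr',np.round(r[0],1),'size',np.round(r[1],1),'shortdir(deg, to relays)',np.rad2deg(np.arctan2(d[1],d[0])).round(1),'relay',rc.round(1),'nb',len(b),'grip=',(np.array(r[0])+13*d).round(1))
E
python3 - <<'E'
from meas import *
c=cam('wrist'); print(c[2]); boards('w5',c)
im=cv2.imread('pics/w5.png'); a=im[0:190,240:310]; h=cv2.cvtColor(a,cv2.COLOR_BGR2HSV)
print([h[156-0+k,20] .tolist() for k in range(0,10,3)], h[145:170:4,15:45:5].tolist())
E
```

```text
[435.63074484 132.34341133 429.7129811 ]
px [274.  14.] ctr [469.3 262.2] size [33.5 46.2] shortdir(deg, to relays) -93.8 relay [0. 0.] nb 0 grip= [468.4 249.2]
px [270.  82.] ctr [464.7 176.2] size [44.8 65.2] shortdir(deg, to relays) -153.8 relay [0. 0.] nb 0 grip= [453.  170.4]
px [265. 155.] ctr [454.6  67.9] size [63.9 44.6] shortdir(deg, to relays) 158.6 relay [0. 0.] nb 0 grip= [442.5  72.7]
[[109, 190, 117], [108, 201, 114], [111, 151, 71], [110, 149, 99]] [[[111, 106, 65], [109, 196, 117], [108, 207, 117], [112, 121, 78], [110, 169, 80], [90, 49, 21]], [[109, 176, 90], [109, 133, 71], [110, 187, 94], [114, 107, 76], [112, 162, 82], [114, 127, 38]], [[109, 195, 114], [109, 196, 112], [110, 162, 101], [108, 20, 127], [114, 68, 97], [113, 145, 86]], [[109, 192, 114], [108, 209, 111], [109, 126, 85], [111, 121, 95], [111, 117, 87], [109, 70, 98]], [[108, 161, 65], [108, 179, 91], [111, 131, 82], [113, 81, 41], [111, 108, 85], [112, 72, 89]], [[109, 200, 121], [110, 149, 99], [113, 117, 59], [116, 54, 33], [113, 139, 81], [100, 11, 137]], [[109, 204, 120], [109, 185, 66], [114, 161, 92], [111, 111, 76], [111, 159, 85], [23, 13, 161]]]
```

```bash
sed -i 's/(104,130,40),(125,255,255)/(102,65,30),(125,255,255)/; s/,2\]>150/,2]>=95/; s/,1\]>170\]/,1]>180]/; s/np.mean(b,0),12/np.mean(b,0),14/' meas.py
python3 - <<'E'
from meas import *
c=cam('wrist'); boards('w5',c); print(); boards('top5',cam('top'),minpx=120)
E
```

```text
px [276.  13.] ctr [469.6 262.5] size [35.1 47.8] shortdir(deg, to relays) -96.4 relay [456.2 262.3] nb 154 grip= [468.1 249.6]
px [272.  81.] ctr [464.8 176.2] size [47.3 67.5] shortdir(deg, to relays) -154.1 relay [453.3 170.3] nb 359 grip= [453.1 170.6]
px [266. 156.] ctr [454.7  67.7] size [67.2 46.8] shortdir(deg, to relays) 158.2 relay [442.7  72.2] nb 291 grip= [442.7  72.5]

px [ 77. 165.] ctr [689.3 564.2] size [168.7 203.3] shortdir(deg, to relays) 88.4 relay [710.1 589.6] nb 72 grip= [689.6 577.2]
px [370. 222.] ctr [ 482.8 -354.4] size [46.2 65. ] shortdir(deg, to relays) -158.6 relay [0. 0.] nb 0 grip= [ 470.7 -359.2]
px [166. 231.] ctr [470.8 283.8] size [66.4 45.3] shortdir(deg, to relays) 174.6 relay [0. 0.] nb 0 grip= [457.8 285. ]
px [132. 284.] ctr [311.7 388.4] size [ 54.4 102.2] shortdir(deg, to relays) -142.7 relay [0. 0.] nb 0 grip= [301.3 380.6]
```

Measurements agree in size (47x67 vs 50x70) and with the top view. Board A grip is (442.7, 72.4), with the tool turned −20.6°. I'll approach it.

Call:
{"name": "servo_tool", "arguments": {"plan": [[[0.1,0.05,0.08,-0.95,0,0,-0.82],[0.1,0.05,0.08,-0.95,0,0,-0.82],[0.1,0.05,0.08,-0.95,0,0,-0.82],[0.1,0.05,0.08,-0.95,0,0,-0.82],[0.1,0.04,0.07,-0.95,0,0,-0.83]]]}}

```text
t: 12.4
ee_pos: [443.3, 70.6, 157.7]
orientation: [2.608, 1.75, 0.001]
ft_force: [-0.7, 0.1, 0.2]
width: 39.6
grasp_force: 0.0
```

Call:
{"name": "servo_tool", "arguments": {"plan": [[[0.1,0,0,-0.7,0,0,0],[0.1,0,0,-0.5,0,0,0],[0.1,0,0,0,0,0,0],[0.1,0,0,0,0,0,0],[0.1,0,0,0,0,0,0]]]}}

```text
t: 12.82
ee_pos: [443.8, 71.2, 111.9]
orientation: [2.605, 1.756, 0.001]
ft_force: [0.6, -0.1, 0.5]
width: 39.7
grasp_force: 0.0
```

```bash
python3 - <<'E'
from meas import *
o=readout.get_obs(); print(o['t'],o['ee_pos'],np.rad2deg(np.arctan2(*R.from_rotvec(o['orientation']).as_matrix()[:2,1][::-1])),o['width'])
im,c=snap('wrist','w6'); boards('w6',c,minpx=500)
E
```

```text
12.8167 [443.76231632  71.24199829 111.90680596] -22.03055428232158 39.71955412842219
px [217.  65.] ctr [464.5 178.1] size [49.  69.5] shortdir(deg, to relays) -154.2 relay [452.3 173.3] nb 2171 grip= [452.8 172.5]
px [262. 214.] ctr [454.7  68.7] size [69.8 48.3] shortdir(deg, to relays) 158.1 relay [443.2  75.4] nb 1337 grip= [442.6  73.6]
```

Call:
{"name": "servo_tool", "arguments": {"plan": [[[0.1,-0.03,0.04,-0.4,0,0,0],[0.1,0,0,-0.28,0,0,0],[0.1,0,0,0,0,0,0],[1,0,0,0,0,0,0],[1,0,0,0,0,0,0]]]}}

```text
t: 13.28
ee_pos: [442.7, 73.5, 85.1]
orientation: [2.603, 1.757, 0.003]
ft_force: [0.3, 0.4, 0.5]
width: 29.6
grasp_force: 0.0
```

Call:
{"name": "servo_tool", "arguments": {"plan": [[[1,0,0,0,0,0,0],[1,0,0,0,0,0,0],[1,0,0,0,0,0,0],[1,0,0,0,0,0,0],[1,0,0,0,0,0,0]]]}}

```text
t: 13.7
ee_pos: [442.5, 73.5, 84.8]
orientation: [2.603, 1.757, 0.002]
ft_force: [-1.1, -0.2, 8.5]
width: 17.7
grasp_force: 30.0
```

Call:
{"name": "servo_tool", "arguments": {"plan": [[[1,0,0,0.6,0,0,0],[1,0,0,0.9,0,0,0],[1,0,0,0.9,0,0,0],[1,0,0,0.6,0,0,0],[1,0.3,-0.3,0,0,0,0.4]]]}}

```text
t: 14.12
ee_pos: [454.6, 62.5, 208.4]
orientation: [2.569, 1.803, 0.009]
ft_force: [0.2, 0.6, 0.0]
width: 17.3
grasp_force: 30.0
```

Call:
{"name": "servo_tool", "arguments": {"plan": [[[1,0.6,-0.66,0,0,0,0.7],[1,0.6,-0.66,0,0,0,0.7],[1,0.6,-0.66,0,0,0,0.7],[1,0.6,-0.66,0,0,0,0.7],[1,0.6,-0.66,0,0,0,0.7]]]}}

```text
t: 14.53
ee_pos: [574.7, -71.9, 204.3]
orientation: [2.265, 2.177, 0.0]
ft_force: [-0.1, 0.9, -0.7]
width: 17.7
grasp_force: 30.0
```

Call:
{"name": "servo_tool", "arguments": {"plan": [[[1,0.26,-0.36,0,0,0,0.2],[1,0,0,-0.6,0,0,0],[1,0,0,0,0,0,0],[1,0,0,0,0,0,0],[1,0,0,0,0,0,0]]]}}

```text
t: 14.95
ee_pos: [583.8, -84.4, 180.2]
orientation: [-2.249, -2.193, 0.001]
ft_force: [-0.5, -0.5, -0.8]
width: 17.7
grasp_force: 30.0
```

```bash
cat > st.py <<'E'
from meas import *
o=readout.get_obs(); print(o['t'],o['ee_pos'].round(1),'tool y deg',np.rad2deg(np.arctan2(*R.from_rotvec(o['orientation']).as_matrix()[:2,1][::-1])).round(2),o['width'].__round__(1),o['grasp_force'],'q6',o['qpos'][5].round(2))
E
python3 st.py
```

```text
14.95 [583.8 -84.4 180.2] tool y deg -1.44 17.7 29.999811351299286 q6 -0.14
```

Call:
{"name": "servo_tool", "arguments": {"plan": [[[1,0.03,0,-0.6,0,0,0],[1,0,0,-0.6,0,0,0],[1,0,0,-0.35,0,0,0],[1,0,0,-0.15,0,0,0],[1,0,0,0,0,0,0]]]}}

```text
t: 15.37
ee_pos: [585.4, -84.4, 111.6]
orientation: [-2.248, -2.193, 0.001]
ft_force: [0.5, 0.5, -0.1]
width: 17.6
grasp_force: 30.0
```

Call:
{"name": "servo_tool", "arguments": {"plan": [[[1,0,0,0,0,0,0],[0.32,0,0,0,0,0,0],[0.32,0,0,0,0,0,0],[0.32,0,0,0,0,0,0],[0.32,0,0,0,0,0,0]]]}}

```text
t: 15.78
ee_pos: [585.7, -84.9, 112.4]
orientation: [2.249, 2.193, 0.001]
ft_force: [0.2, -0.3, -0.7]
width: 29.8
grasp_force: 0.0
```

Call:
{"name": "servo_tool", "arguments": {"plan": [[[0.32,0,0,0.5,0,0,0],[0.32,0,0,0.9,0,0,0],[0.32,0,0,0.9,0,0,0],[0.32,-0.1,0,0.9,0,0,0],[0.2,-0.5,0.5,0.4,0,0,0]]]}}

```text
t: 16.2
ee_pos: [565.5, -67.0, 261.0]
orientation: [2.246, 2.185, 0.009]
ft_force: [1.0, 0.3, -0.1]
width: 33.2
grasp_force: 0.0
```

Call:
{"name": "servo_tool", "arguments": {"plan": [[[0.1,-0.6,0.6,0,0,0,0.8],[0.1,-0.6,0.7,0,0,0,0.8],[0.1,-0.6,0.7,0,0,0,0.8],[0.1,-0.5,0.7,0,0,0,0.8],[0.1,0,0,0,0,0,0]]]}}

```text
t: 16.62
ee_pos: [465.5, 46.0, 255.8]
orientation: [-1.913, -2.488, 0.002]
ft_force: [0.6, -0.3, -0.6]
width: 39.6
grasp_force: 0.0
```

```bash
cat >> st.py <<'E'
import sys
if len(sys.argv)>1:
    im,c=snap('wrist',sys.argv[1]); boards(sys.argv[1],c,minpx=300)
    if len(sys.argv)>2: snap('top',sys.argv[2]); boards(sys.argv[2],cam('top'),minpx=100)
E
python3 st.py w7 top7
```

```text
16.6167 [465.5  46.  255.8] tool y deg 14.88 39.6 0.0 q6 -0.19
px [282.  66.] ctr [465.  177.2] size [47.7 67.8] shortdir(deg, to relays) -154.0 relay [453.2 172. ] nb 637 grip= [453.3 171.5]
px [ 77. 165.] ctr [687.2 564.1] size [206.7 168.2] shortdir(deg, to relays) 91.0 relay [696.5 587.8] nb 77 grip= [687.  577.1]
px [283. 185.] ctr [603.4 -85.8] size [69.8 47.8] shortdir(deg, to relays) 178.4 relay [0. 0.] nb 0 grip= [590.4 -85.4]
px [370. 222.] ctr [ 482.7 -354.5] size [46.6 65. ] shortdir(deg, to relays) -158.6 relay [0. 0.] nb 0 grip= [ 470.6 -359.3]
px [166. 231.] ctr [470.7 283.6] size [66.6 45.3] shortdir(deg, to relays) 174.6 relay [0. 0.] nb 0 grip= [457.8 284.9]
px [196. 233.] ctr [461.4 187.2] size [44.6 49.7] shortdir(deg, to relays) -154.8 relay [0. 0.] nb 0 grip= [449.6 181.7]
px [132. 284.] ctr [311.8 388.1] size [ 54.2 102.4] shortdir(deg, to relays) -144.4 relay [0. 0.] nb 0 grip= [301.2 380.6]
```

View pics/w7.png

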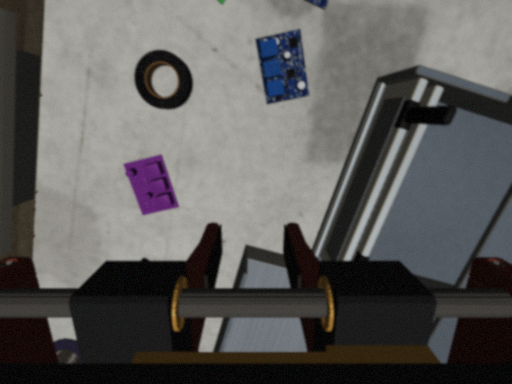

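The picture shows board B at (283,66), unmoved, with the purple and tape well aside. The top view puts board A at (600,−84), in its slot. Now to board B.

Call:
{"name": "servo_tool", "arguments": {"plan": [[[0.1,-0.08,0.8,-0.2,0,0,0.5],[0.1,-0.08,0.8,-0.4,0,0,0.6],[0.1,-0.08,0.8,-0.4,0,0,0.6],[0.1,-0.07,0.74,-0.4,0,0,0.5],[0.1,0,0,-0.9,0,0,0]]]}}

```text
t: 17.13
ee_pos: [460.7, 172.6, 165.8]
orientation: [1.668, 2.656, 0.012]
ft_force: [1.6, -0.4, 0.2]
width: 39.5
grasp_force: 0.0
```

Call:
{"name": "servo_tool", "arguments": {"plan": [[[0.1,0,0,-0.8,0,0,0],[0.1,0,0,-0.5,0,0,0],[0.1,0,0,0,0,0,0],[0.1,0,0,0,0,0,0],[0.1,0,0,0,0,0,0]]]}}

```text
t: 17.55
ee_pos: [458.4, 168.5, 112.7]
orientation: [1.677, 2.656, 0.002]
ft_force: [-0.0, -0.6, 0.4]
width: 39.5
grasp_force: 0.0
```

```bash
python3 st.py w8
```

```text
17.55 [458.4 168.5 112.7] tool y deg 25.47 39.5 0.0 q6 -0.12
px [343.  77.] ctr [470.7 281.3] size [68.6 48.6] shortdir(deg, to relays) 172.5 relay [458.4 284.9] nb 2254 grip= [457.8 283. ]
px [261. 208.] ctr [464.5 177.5] size [48.3 69.9] shortdir(deg, to relays) -154.0 relay [451.9 173.4] nb 1420 grip= [452.8 171.8]
```

Call:
{"name": "servo_tool", "arguments": {"plan": [[[0.1,-0.14,0.08,0,0,0,0.1],[0.1,0,0,-0.4,0,0,0],[0.1,0,0,-0.3,0,0,0],[0.1,0,0,0,0,0,0],[1,0,0,0,0,0,0]]]}}

```text
t: 18.02
ee_pos: [451.5, 172.0, 84.6]
orientation: [1.664, 2.665, 0.001]
ft_force: [0.5, 0.4, 0.6]
width: 35.6
grasp_force: 0.0
```

Call:
{"name": "servo_tool", "arguments": {"plan": [[[1,0,0,0,0,0,0],[1,0,0,0,0,0,0],[1,0,0,0,0,0,0],[1,0,0,0,0,0,0],[1,0,0,0,0,0,0]]]}}

```text
t: 18.43
ee_pos: [452.0, 172.1, 84.7]
orientation: [1.663, 2.664, 0.002]
ft_force: [-0.4, 0.7, 7.1]
width: 17.5
grasp_force: 30.0
```

Call:
{"name": "servo_tool", "arguments": {"plan": [[[1,0,0,0,0,0,0],[1,0,0,0.6,0,0,0],[1,0,0,0.9,0,0,0],[1,0,0,0.9,0,0,0],[1,0,0,0.6,0,0,0]]]}}

```text
t: 18.85
ee_pos: [452.0, 172.1, 206.7]
orientation: [1.663, 2.664, 0.003]
ft_force: [1.0, 0.5, -0.3]
width: 17.6
grasp_force: 30.0
```

Call:
{"name": "servo_tool", "arguments": {"plan": [[[1,0.2,-0.6,0,0,0,-0.3],[1,0.33,-0.9,0,0,0,-0.6],[1,0.33,-0.9,0,0,0,-0.6],[1,0.33,-0.9,0,0,0,-0.6],[1,0.33,-0.9,0,0,0,-0.6]]]}}

```text
t: 19.27
ee_pos: [512.6, 2.3, 204.4]
orientation: [1.968, 2.448, 0.001]
ft_force: [1.2, 0.3, -1.6]
width: 17.6
grasp_force: 30.0
```

Call:
{"name": "servo_tool", "arguments": {"plan": [[[1,0.33,-0.9,0,0,0,-0.6],[1,0.33,-0.9,0,0,0,-0.6],[1,0.35,-0.9,0,0,0,-0.6],[1,0.35,-0.9,0,0,0,-0.6],[1,0.35,-0.9,0,0,0,-0.35]]]}}

```text
t: 19.68
ee_pos: [580.9, -178.1, 204.1]
orientation: [-2.248, -2.194, -0.0]
ft_force: [0.7, 0.5, -0.7]
width: 17.7
grasp_force: 30.0
```

Call:
{"name": "servo_tool", "arguments": {"plan": [[[1,0.05,-0.1,-0.5,0,0,0],[1,0,0,-0.5,0,0,0],[1,0,0,0,0,0,0],[1,0,0,0,0,0,0],[1,0,0,0,0,0,0]]]}}

```text
t: 20.1
ee_pos: [582.8, -179.8, 164.5]
orientation: [2.244, 2.198, 0.0]
ft_force: [0.4, 0.2, -0.0]
width: 17.8
grasp_force: 30.0
```

```bash
python3 st.py
```

```text
20.1 [ 582.8 -179.8  164.5] tool y deg -1.18 17.8 29.999739825725555 q6 -0.3
```

Call:
{"name": "servo_tool", "arguments": {"plan": [[[1,0,0.02,-0.6,0,0,0],[1,0,0,-0.4,0,0,0],[1,0,0,-0.3,0,0,0],[1,0,0,0,0,0,0],[1,0,0,0,0,0,0]]]}}

```text
t: 20.52
ee_pos: [583.0, -179.0, 112.4]
orientation: [2.244, 2.198, 0.0]
ft_force: [0.9, -0.6, -0.1]
width: 17.7
grasp_force: 30.0
```

Call:
{"name": "servo_tool", "arguments": {"plan": [[[0.32,0,0,0,0,0,0],[0.32,0,0,0,0,0,0],[0.32,0,0,0,0,0,0],[0.32,0,0,0.5,0,0,0],[0.32,0,0,0.9,0,0,0]]]}}

```text
t: 20.93
ee_pos: [580.6, -178.6, 165.4]
orientation: [-2.24, -2.194, 0.005]
ft_force: [0.9, 0.4, -0.7]
width: 29.8
grasp_force: 0.0
```

Call:
{"name": "servo_tool", "arguments": {"plan": [[[0.32,0,0,0.9,0,0,0],[0.2,0,0,0.8,0,0,0],[0.1,-0.24,0.89,0,0,0,-0.1],[0.1,-0.24,0.89,0,0,0,-0.1],[0.1,-0.24,0.89,0,0,0,-0.1]]]}}

```text
t: 21.35
ee_pos: [553.8, -71.9, 237.4]
orientation: [2.274, 2.164, 0.003]
ft_force: [0.1, -1.0, 0.2]
width: 39.5
grasp_force: 0.0
```

Call:
{"name": "servo_tool", "arguments": {"plan": [[[0.1,-0.24,0.89,0,0,0,-0.1],[0.1,-0.24,0.89,0,0,0,-0.1],[0.1,-0.24,0.89,0,0,0,-0.1],[0.1,-0.24,0.89,0,0,0,-0.1],[0.1,-0.24,0.89,0,0,0,-0.1]]]}}

```text
t: 21.77
ee_pos: [505.3, 107.0, 236.5]
orientation: [2.32, 2.117, 0.001]
ft_force: [0.5, 0.4, 0.4]
width: 39.4
grasp_force: 0.0
```

Call:
{"name": "servo_tool", "arguments": {"plan": [[[0.1,-0.24,0.89,0,0,0,-0.1],[0.1,-0.24,0.89,0,0,0,-0.1],[0.1,-0.24,0.89,0,0,0,-0.1],[0.1,-0.24,0.89,0,0,0,-0.1],[0.1,-0.24,0.87,0,0,0,-0.06]]]}}

```text
t: 22.18
ee_pos: [457.3, 284.5, 236.6]
orientation: [2.362, 2.071, 0.002]
ft_force: [0.7, -1.1, -0.1]
width: 39.3
grasp_force: 0.0
```

Call:
{"name": "servo_tool", "arguments": {"plan": [[[0.1,0,0,-0.8,0,0,0],[0.1,0,0,-0.8,0,0,0],[0.1,0,0,-0.5,0,0,0],[0.1,0,0,0,0,0,0],[0.1,0,0,0,0,0,0]]]}}

```text
t: 22.6
ee_pos: [457.6, 282.5, 151.6]
orientation: [-2.362, -2.071, 0.003]
ft_force: [-0.1, 0.8, 0.7]
width: 39.3
grasp_force: 0.0
```

```bash
python3 st.py w9 top9
```

```text
22.6 [457.6 282.5 151.6] tool y deg -7.51 39.3 0.0 q6 0.66
px [61. 86.] ctr [322.1 396.6] size [ 22.4 109.3] shortdir(deg, to relays) 36.8 relay [347.7 364.4] nb 30 grip= [332.5 404.4]
px [ 42. 128.] ctr [297.5 369.2] size [21.1 94.1] shortdir(deg, to relays) 37.4 relay [310.3 357.5] nb 19 grip= [307.8 377.1]
px [266. 200.] ctr [470.9 281.9] size [67.7 48.4] shortdir(deg, to relays) 172.5 relay [458.4 284.5] nb 863 grip= [458.  283.6]
px [ 77. 165.] ctr [687.5 565. ] size [166.9 206.5] shortdir(deg, to relays) 89.7 relay [706.7 596.5] nb 69 grip= [687.5 578. ]
px [283. 185.] ctr [603.4 -85.8] size [69.7 47.8] shortdir(deg, to relays) 178.4 relay [0. 0.] nb 0 grip= [590.4 -85.5]
px [313. 186.] ctr [ 600.8 -182. ] size [67.  47.8] shortdir(deg, to relays) 178.4 relay [0. 0.] nb 0 grip= [ 587.8 -181.6]
px [370. 222.] ctr [ 482.4 -354.7] size [46.5 64. ] shortdir(deg, to relays) -157.1 relay [0. 0.] nb 0 grip= [ 470.4 -359.8]
px [171. 231.] ctr [470.  269.6] size [35.8 45.2] shortdir(deg, to relays) -100.6 relay [0. 0.] nb 0 grip= [467.6 256.8]
```

Call:
{"name": "servo_tool", "arguments": {"plan": [[[0.1,0.01,0.02,-0.7,0,0,0],[0.1,0,0,-0.6,0,0,0],[0.1,0,0,-0.37,0,0,0],[0.1,0,0,0,0,0,0],[0.1,0,0,0,0,0,0]]]}}

```text
t: 23.12
ee_pos: [459.0, 283.6, 86.1]
orientation: [2.362, 2.071, 0.001]
ft_force: [0.4, 0.2, 0.1]
width: 39.7
grasp_force: 0.0
```

Call:
{"name": "servo_tool", "arguments": {"plan": [[[1,0,0,0,0,0,0],[1,0,0,0,0,0,0],[1,0,0,0,0,0,0],[1,0,0,0,0,0,0],[1,0,0,0,0,0,0]]]}}

```text
t: 23.53
ee_pos: [458.9, 283.8, 86.2]
orientation: [2.362, 2.071, 0.003]
ft_force: [-0.2, -0.6, 7.4]
width: 17.8
grasp_force: 30.0
```

Call:
{"name": "servo_tool", "arguments": {"plan": [[[1,0,0,0,0,0,0],[1,0,0,0.6,0,0,0],[1,0,0,0.9,0,0,0],[1,0,0,0.9,0,0,0],[1,0,0,0.6,0,0,0]]]}}

```text
t: 23.95
ee_pos: [458.9, 283.9, 208.1]
orientation: [2.362, 2.071, 0.004]
ft_force: [0.8, 0.9, 0.0]
width: 17.8
grasp_force: 30.0
```

```bash
python3 st.py
```

```text
23.95 [458.9 283.9 208.1] tool y deg -7.51 17.8 29.999603927135468 q6 0.66
```

Call:
{"name": "servo_tool", "arguments": {"plan": [[[1,0.08,-0.6,0,0,0,0.1],[1,0.12,-0.9,0,0,0,0.12],[1,0.12,-0.9,0,0,0,0.12],[1,0.12,-0.9,0,0,0,0.12],[1,0.12,-0.9,0,0,0,0.12]]]}}

```text
t: 24.37
ee_pos: [480.6, 114.1, 205.5]
orientation: [2.307, 2.132, 0.001]
ft_force: [0.7, -0.1, -0.4]
width: 17.8
grasp_force: 30.0
```

Call:
{"name": "servo_tool", "arguments": {"plan": [[[1,0.12,-0.9,0,0,0,0.12],[1,0.12,-0.9,0,0,0,0.12],[1,0.12,-0.9,0,0,0,0.12],[1,0.12,-0.9,0,0,0,0.12],[1,0.12,-0.9,0,0,0,0.12]]]}}

```text
t: 24.78
ee_pos: [504.6, -66.3, 205.5]
orientation: [2.252, 2.19, 0.0]
ft_force: [0.2, -0.2, -1.0]
width: 17.6
grasp_force: 30.0
```

Call:
{"name": "servo_tool", "arguments": {"plan": [[[1,0.14,-0.48,0,0,0,0.08],[1,0,0,-0.6,0,0,0],[1,0,0,-0.5,0,0,0],[1,0,0,0,0,0,0],[1,0,0,0,0,0,0]]]}}

```text
t: 25.2
ee_pos: [509.6, -83.6, 160.6]
orientation: [-2.244, -2.196, 0.002]
ft_force: [0.1, 0.3, -0.0]
width: 17.9
grasp_force: 30.0
```

```bash
python3 st.py
```

```text
25.2 [509.6 -83.6 160.6] tool y deg -1.22 17.9 29.999776482582092 q6 -0.16
```

Call:
{"name": "servo_tool", "arguments": {"plan": [[[1,0.1,0,-0.5,0,0,0],[1,0,0,-0.4,0,0,0],[1,0,0,-0.29,0,0,0],[1,0,0,0,0,0,0],[1,0,0,0,0,0,0]]]}}

```text
t: 25.62
ee_pos: [514.4, -83.4, 113.9]
orientation: [-2.244, -2.198, 0.0]
ft_force: [0.2, -0.7, -0.4]
width: 17.6
grasp_force: 30.0
```

Call:
{"name": "servo_tool", "arguments": {"plan": [[[0.32,0,0,0,0,0,0],[0.32,0,0,0,0,0,0],[0.32,0,0,0,0,0,0],[0.32,0,0,0.5,0,0,0],[0.32,0,0,0.9,0,0,0]]]}}

```text
t: 26.03
ee_pos: [512.3, -83.3, 167.7]
orientation: [-2.241, -2.194, 0.006]
ft_force: [0.0, 0.1, 0.3]
width: 29.6
grasp_force: 0.0
```

Call:
{"name": "servo_tool", "arguments": {"plan": [[[0.32,0,0,0.9,0,0,0],[0.2,0,0,0.9,0,0,0],[0.1,-0.13,-0.85,0,0,0,0.6],[0.1,-0.13,-0.85,0,0,0,0.6],[0.1,-0.13,-0.85,0,0,0,0.6]]]}}

```text
t: 26.45
ee_pos: [498.9, -186.6, 243.3]
orientation: [2.058, 2.37, 0.001]
ft_force: [0.3, -0.3, 0.4]
width: 39.3
grasp_force: 0.0
```

Call:
{"name": "servo_tool", "arguments": {"plan": [[[0.1,-0.13,-0.85,0,0,0,0.6],[0.1,-0.13,-0.85,0,0,0,0.6],[0.1,-0.13,-0.85,0,0,0,0.6],[0.1,-0.13,-0.85,0,0,0,0.6],[0.1,-0.15,-0.9,0,0,0,0.44]]]}}

```text
t: 26.87
ee_pos: [471.4, -359.1, 242.1]
orientation: [1.753, 2.606, 0.0]
ft_force: [0.8, 0.9, 0.0]
width: 39.5
grasp_force: 0.0
```

Call:
{"name": "servo_tool", "arguments": {"plan": [[[0.1,0,0,-0.7,0,0,0],[0.1,0,0,-0.9,0,0,0],[0.1,0,0,-0.5,0,0,0],[0.1,0,0,0,0,0,0],[0.1,0,0,0,0,0,0]]]}}

```text
t: 27.28
ee_pos: [471.5, -357.4, 157.1]
orientation: [-1.756, -2.602, -0.0]
ft_force: [0.5, -0.7, 0.6]
width: 39.4
grasp_force: 0.0
```

```bash
python3 st.py w10 top10
```

```text
27.2833 [ 471.5 -357.4  157.1] tool y deg 21.98 39.4 0.0 q6 -1.05
px [50. 45.] ctr [ 273.1 -297.8] size [62.7 45. ] shortdir(deg, to relays) 174.2 relay [0. 0.] nb 0 grip= [ 260.1 -296.5]
px [493.  66.] ctr [ 597.9 -184.8] size [41.9 84. ] shortdir(deg, to relays) 36.6 relay [ 601.6 -187.6] nb 177 grip= [ 608.4 -177.1]
px [263. 203.] ctr [ 483.1 -355.8] size [47.3 68.7] shortdir(deg, to relays) -158.9 relay [ 470.9 -360.4] nb 505 grip= [ 471.  -360.5]
px [ 77. 165.] ctr [687.7 564.2] size [168.3 206.4] shortdir(deg, to relays) 88.5 relay [697.4 593. ] nb 61 grip= [688.  577.2]
px [283. 186.] ctr [603.4 -84.2] size [66.6 47.8] shortdir(deg, to relays) 178.4 relay [0. 0.] nb 0 grip= [590.4 -83.9]
px [313. 186.] ctr [ 600.8 -182. ] size [67.  47.8] shortdir(deg, to relays) 178.4 relay [0. 0.] nb 0 grip= [ 587.8 -181.6]
px [284. 208.] ctr [530.6 -84.8] size [66.2 47.1] shortdir(deg, to relays) 178.4 relay [0. 0.] nb 0 grip= [517.6 -84.4]
px [369. 223.] ctr [ 482.5 -354.5] size [45.3 64.4] shortdir(deg, to relays) -157.9 relay [0. 0.] nb 0 grip= [ 470.4 -359.4]
px [132. 284.] ctr [311.5 388.3] size [ 53.9 102.2] shortdir(deg, to relays) -142.7 relay [0. 0.] nb 0 grip= [301.1 380.4]
```

View pics/top10.png

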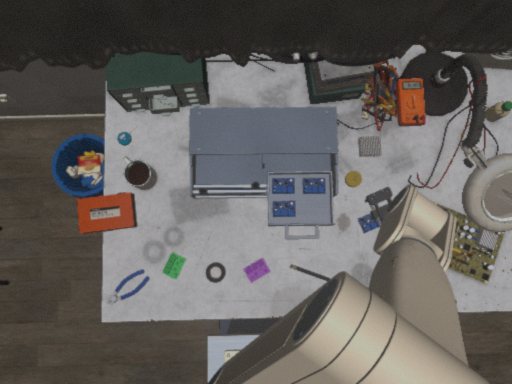

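The top view shows three boards neatly in the tray at (283,186), (313,186) and (284,208). The last is at (369,223), with the gripper over it and the tin clear. I'll grip it.

Call:
{"name": "servo_tool", "arguments": {"plan": [[[0.1,-0.01,-0.06,-0.7,0,0,-0.2],[0.1,0,0,-0.7,0,0,0],[0.1,0,0,-0.4,0,0,0],[0.1,0,0,0,0,0,0],[0.1,0,0,0,0,0,0]]]}}

```text
t: 27.8
ee_pos: [472.2, -360.3, 86.6]
orientation: [1.779, 2.588, -0.0]
ft_force: [-0.2, -1.0, 1.1]
width: 39.6
grasp_force: 0.0
```

Call:
{"name": "servo_tool", "arguments": {"plan": [[[1,0,0,0,0,0,0],[1,0,0,0,0,0,0],[1,0,0,0,0,0,0],[1,0,0,0,0,0,0],[1,0,0,0,0,0,0]]]}}

```text
t: 28.22
ee_pos: [472.1, -360.5, 86.8]
orientation: [1.779, 2.587, -0.0]
ft_force: [-0.8, 1.5, 8.2]
width: 17.7
grasp_force: 30.0
```

Call:
{"name": "servo_tool", "arguments": {"plan": [[[1,0,0,0,0,0,0],[1,0,0,0.6,0,0,0],[1,0,0,0.9,0,0,0],[1,0,0,0.9,0,0,0],[1,0,0,0.6,0,0,0]]]}}

```text
t: 28.63
ee_pos: [472.1, -360.5, 208.7]
orientation: [1.778, 2.587, -0.0]
ft_force: [1.1, -1.2, -0.1]
width: 17.6
grasp_force: 30.0
```

```bash
python3 st.py
```

```text
28.6333 [ 472.1 -360.5  208.7] tool y deg 20.99 17.6 29.999729990959167 q6 -1.04
```

Call:
{"name": "servo_tool", "arguments": {"plan": [[[1,0.1,0.5,0,0,0,-0.5],[1,0.18,0.85,0,0,0,-0.8],[1,0.18,0.85,0,0,0,-0.8],[1,0.18,0.85,0,0,0,-0.8],[1,0.18,0.85,0,0,0,-0.8]]]}}

```text
t: 29.05
ee_pos: [504.3, -202.8, 205.9]
orientation: [2.177, 2.264, 0.0]
ft_force: [1.6, 0.5, 0.2]
width: 17.6
grasp_force: 30.0
```

Call:
{"name": "servo_tool", "arguments": {"plan": [[[1,0.17,0.68,0,0,0,-0.75],[1,0,0,-0.5,0,0,0],[1,0,0,-0.6,0,0,0],[1,0,0,0,0,0,0],[1,0,0,0,0,0,0]]]}}

```text
t: 29.47
ee_pos: [510.5, -176.5, 161.0]
orientation: [-2.244, -2.195, 0.002]
ft_force: [-0.9, 0.0, 0.1]
width: 17.6
grasp_force: 30.0
```

```bash
python3 st.py
```

```text
29.4667 [ 510.5 -176.5  161. ] tool y deg -1.25 17.6 29.99977022409439 q6 -0.33
```

Call:
{"name": "servo_tool", "arguments": {"plan": [[[1,0.03,-0.02,-0.5,0,0,0],[1,0,0,-0.4,0,0,0],[1,0,0,-0.27,0,0,0],[1,0,0,0,0,0,0],[1,0,0,0,0,0,0]]]}}

```text
t: 29.88
ee_pos: [512.4, -178.0, 115.1]
orientation: [-2.246, -2.196, 0.0]
ft_force: [-0.5, -0.2, -0.7]
width: 17.7
grasp_force: 30.0
```

Call:
{"name": "servo_tool", "arguments": {"plan": [[[0.32,0,0,0,0,0,0],[0.32,0,0,0,0,0,0],[0.32,0,0,0,0,0,0],[0.32,0,0,0.5,0,0,0],[0.32,0,0,0.9,0,0,0]]]}}

```text
t: 30.3
ee_pos: [510.5, -177.0, 168.8]
orientation: [-2.242, -2.193, 0.004]
ft_force: [-0.4, -0.3, -0.6]
width: 29.9
grasp_force: 0.0
```

Call:
{"name": "servo_tool", "arguments": {"plan": [[[0.5,0,0,0.9,0,0,0],[0.5,0,-0.3,0.8,0,0,0],[0.5,0,-0.3,0.8,0,0,0],[0.5,0,-0.3,0.8,0,0,0],[0.5,0,0,0,0,0,0]]]}}

```text
t: 30.72
ee_pos: [515.0, -216.3, 310.0]
orientation: [2.238, 2.188, 0.006]
ft_force: [1.1, -1.0, 1.4]
width: 21.7
grasp_force: 0.0
```

```bash
python3 st.py w11
```

```text
30.7167 [ 515.  -216.3  310. ] tool y deg -1.31 21.7 0.0 q6 -0.4
px [257.  64.] ctr [528.2 -80.7] size [73.4 52.2] shortdir(deg, to relays) 178.7 relay [514.4 -79.8] nb 559 grip= [515.2 -80.4]
px [316.  63.] ctr [604.4 -81.2] size [73.4 52.2] shortdir(deg, to relays) 178.8 relay [591.  -80.3] nb 564 grip= [591.4 -81. ]
px [257. 142.] ctr [ 526.5 -179.7] size [73.2 52.5] shortdir(deg, to relays) 179.2 relay [ 512.4 -179.8] nb 447 grip= [ 513.5 -179.5]
px [311. 142.] ctr [ 601.6 -182.7] size [73.4 52.8] shortdir(deg, to relays) 178.6 relay [ 588.3 -182.3] nb 434 grip= [ 588.6 -182.4]
px [ 92. 219.] ctr [ 271.1 -291.3] size [42.9 58.4] shortdir(deg, to relays) -149.0 relay [0. 0.] nb 0 grip= [ 260. -298.]
px [ 51. 243.] ctr [ 208.9 -326.2] size [71.7 63.1] shortdir(deg, to relays) 177.6 relay [0. 0.] nb 0 grip= [ 195.9 -325.7]
```

View pics/w11.png

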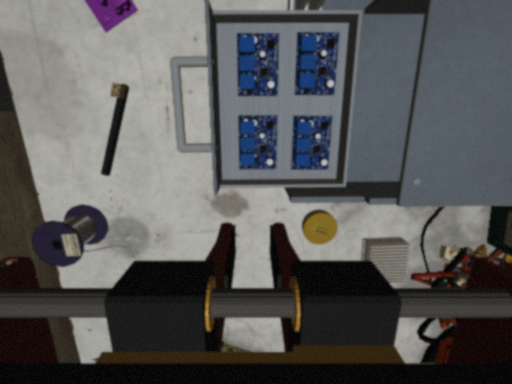

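All four boards lie flat in the tray at (257,64), (316,63), (257,142) and (311,142). The tin at (320,227) and heat sink at (385,257) are untouched, and the bar is at (178,105). Back to the bar.

Call:
{"name": "servo_tool", "arguments": {"plan": [[[0.5,-0.4,0.4,-0.2,0,0,0],[0.5,-0.5,0.6,-0.4,0,0,0],[0.5,-0.5,0.6,-0.4,0,0,0],[0.5,-0.5,0.58,-0.4,0,0,0],[0.5,0,0,-0.4,0,0,0]]]}}

```text
t: 31.18
ee_pos: [431.1, -122.9, 228.8]
orientation: [-2.24, -2.194, 0.004]
ft_force: [0.5, -0.2, -0.1]
width: 22.1
grasp_force: 0.0
```

Call:
{"name": "servo_tool", "arguments": {"plan": [[[0.5,0,0,0,0,0,0],[0.5,0,0,0,0,0,0],[0.5,0,0,0,0,0,0]]]}}

```text
t: 31.43
ee_pos: [437.2, -126.9, 231.1]
orientation: [2.245, 2.196, 0.001]
ft_force: [0.4, -0.3, 1.0]
width: 22.3
grasp_force: 0.0
```

```bash
python3 st.py; python3 - <<'E'
from h import *
im,c=snap('wrist','w12')
g=im.astype(float).mean(2)
for y in(-95,-105,-115):
    u0,v0=proj(c,[438.5,y,74]); v=int(round(v0)); print((u0.round(1),v),g[v,int(u0)-12:int(u0)+14].round().astype(int))
E
```

```text
31.4333 [ 437.2 -126.9  231.1] tool y deg -1.26 22.3 0.0 q6 -0.29
(np.float64(252.6), 167) [158 159 160 157 158 161 158 141 112 102 112 120 122 126 123 124 118 112
 111 133 156 163 167 167 168 169]
(np.float64(252.8), 178) [161 162 163 164 168 163 160 148 114 106 108 117 118 124 123 123 119 112
 113 137 160 172 173 173 172 172]
(np.float64(253.1), 189) [165 168 167 166 164 159 147 117 102 110 118 122 122 123 121 116 110 111
 132 157 167 161 165 164 166 169]
```

Call:
{"name": "servo_tool", "arguments": {"plan": [[[0.5,0.04,0,-0.7,0,0,0],[0.5,0,0,-0.7,0,0,0],[0.5,0,0,-0.6,0,0,0],[0.5,0,0,-0.34,0,0,0],[0.5,0,0,0,0,0,0]]]}}

```text
t: 31.9
ee_pos: [437.5, -126.7, 135.3]
orientation: [-2.245, -2.194, 0.002]
ft_force: [-0.9, 0.4, -0.2]
width: 22.2
grasp_force: 0.0
```

Call:
{"name": "servo_tool", "arguments": {"plan": [[[1,0,0,0,0,0,0],[1,0,0,0,0,0,0],[1,0,0,0,0,0,0],[1,0,0,0,0,0,0],[1,0,0,0,0,0,0]]]}}

```text
t: 32.32
ee_pos: [438.8, -126.9, 138.1]
orientation: [2.244, 2.195, 0.002]
ft_force: [-0.5, -2.2, 3.4]
width: 9.1
grasp_force: 30.0
```

Call:
{"name": "servo_tool", "arguments": {"plan": [[[1,0.1,0,0,0,0,0],[1,0.25,-0.005,0,0,0,0],[1,0.35,-0.01,0,0,0,0],[1,0.4,-0.01,0,0,0,0],[1,0.4,-0.01,0,0,0,0]]]}}

```text
t: 32.73
ee_pos: [498.6, -128.0, 138.1]
orientation: [2.246, 2.196, 0.0]
ft_force: [-3.6, -0.7, 6.3]
width: 9.4
grasp_force: 30.0
```

Call:
{"name": "servo_tool", "arguments": {"plan": [[[1,0.4,-0.01,0,0,0,0],[1,0.4,-0.01,0,0,0,0],[1,0.4,-0.01,0,0,0,0],[1,0.4,-0.01,0,0,0,0],[1,0.4,-0.01,0,0,0,0]]]}}

```text
t: 33.15
ee_pos: [578.7, -129.5, 138.1]
orientation: [-2.246, -2.197, -0.001]
ft_force: [-1.7, 2.4, 5.4]
width: 8.9
grasp_force: 30.0
```

Call:
{"name": "servo_tool", "arguments": {"plan": [[[1,0.35,-0.01,0,0,0,0],[1,0.25,-0.005,0,0,0,0],[1,0.15,0,0,0,0,0],[1,0.1,0,0,0,0,0],[1,0.05,0,0,0,0,0]]]}}

```text
t: 33.57
ee_pos: [614.8, -130.1, 138.1]
orientation: [2.245, 2.197, 0.002]
ft_force: [-2.3, 2.4, 7.7]
width: 9.2
grasp_force: 30.0
```

Call:
{"name": "servo_tool", "arguments": {"plan": [[[1,0.05,0,0,0,0,0],[1,0.05,0,0,0,0,0],[1,0.05,0,0,0,0,0],[1,0,0,0,0,0,0],[1,0,0,0,0,0,0]]]}}

```text
t: 33.98
ee_pos: [618.4, -130.2, 138.1]
orientation: [-2.243, -2.195, 0.003]
ft_force: [-8.7, 0.1, 12.7]
width: 9.4
grasp_force: 30.0
```

Call:
{"name": "servo_tool", "arguments": {"plan": [[[1,0.05,0,0,0,0,0],[1,0,0,0,0,0,0],[1,0,0,0,0,0,0]]]}}

```text
t: 34.23
ee_pos: [618.7, -130.2, 137.9]
orientation: [-2.241, -2.193, 0.007]
ft_force: [-15.3, -0.2, 18.5]
width: 9.0
grasp_force: 30.0
```

Call:
{"name": "servo_tool", "arguments": {"plan": [[[0.5,0,0,0,0,0,0],[0.5,0,0,0,0,0,0],[0.5,0,0,0,0,0,0],[0.5,0,0,0.5,0,0,0],[0.5,0,0,0.8,0,0,0]]]}}

```text
t: 34.65
ee_pos: [620.1, -130.1, 186.3]
orientation: [-2.242, -2.193, 0.005]
ft_force: [0.9, -0.6, -0.4]
width: 22.2
grasp_force: 0.0
```

Call:
{"name": "servo_tool", "arguments": {"plan": [[[0.5,0,0,0.8,0,0,0],[0.2,0,0,0.6,0,0,0],[0,-0.03,0.18,0,0,0,-1],[0,-0.03,0.18,0,0,0,-1],[-0.2,-0.03,0.18,0,0,0,-1]]]}}

```text
t: 35.07
ee_pos: [618.8, -108.8, 245.9]
orientation: [2.517, 1.878, 0.002]
ft_force: [-0.2, 0.4, -0.6]
width: 45.1
grasp_force: 0.0
```

Call:
{"name": "servo_tool", "arguments": {"plan": [[[-0.2,-0.03,0.18,0,0,0,-1],[-0.2,-0.03,0.18,0,0,0,-1],[-0.2,-0.03,0.18,0,0,0,-1],[-0.2,-0.03,0.18,0,0,0,-1],[-0.2,-0.03,0.18,0,0,0,-1]]]}}

```text
t: 35.48
ee_pos: [612.5, -72.5, 245.0]
orientation: [2.864, 1.29, 0.001]
ft_force: [0.0, -0.3, 0.3]
width: 52.5
grasp_force: 0.0
```

Call:
{"name": "servo_tool", "arguments": {"plan": [[[-0.2,-0.03,0.18,0,0,0,-1],[-0.2,-0.03,0.18,0,0,0,-1],[-0.2,-0.03,0.18,0,0,0,-1],[-0.2,-0.03,0.18,0,0,0,-1],[-0.2,-0.03,0.18,0,0,0,-1]]]}}

```text
t: 35.9
ee_pos: [606.5, -36.5, 245.0]
orientation: [3.076, 0.64, 0.001]
ft_force: [-0.4, 0.2, -0.1]
width: 52.7
grasp_force: 0.0
```

Call:
{"name": "servo_tool", "arguments": {"plan": [[[-0.2,-0.03,0.18,0,0,0,-1],[-0.2,-0.03,0.2,0,0,0,-1],[-0.2,-0.03,0.2,0,0,0,-1],[-0.2,-0.03,0.2,0,0,0,-1],[-0.2,-0.03,0.2,0,0,0,-1]]]}}

```text
t: 36.32
ee_pos: [600.5, 2.7, 245.0]
orientation: [-3.141, 0.041, -0.001]
ft_force: [0.2, 0.2, 0.0]
width: 52.9
grasp_force: 0.0
```

Call:
{"name": "servo_tool", "arguments": {"plan": [[[-0.2,0,0,0,0,0,0],[-0.2,0,0,0,0,0,0]]]}}

```text
t: 36.48
ee_pos: [600.5, 2.5, 245.0]
orientation: [3.141, -0.029, 0.0]
ft_force: [0.6, 0.2, 0.1]
width: 52.6
grasp_force: 0.0
```

```bash
python3 st.py; python3 - <<'E'
from h import *
im,c=snap('wrist','w13'); print(proj(c,[596,2,134]),proj(c,[619,-131,74]))
E
```

```text
36.4833 [600.5   2.5 245. ] tool y deg -91.06 52.6 0.0 q6 1.57
[252.56375151 227.02364685] [393.84157906 176.40939413]
```

View pics/w13.png

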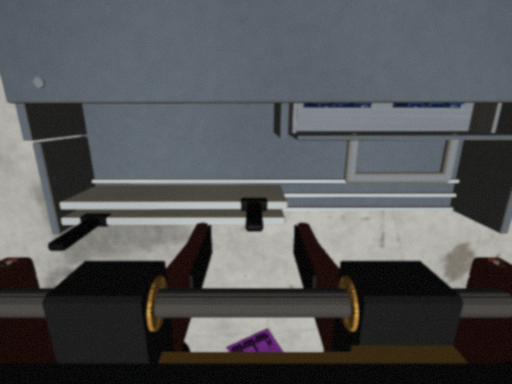

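The picture shows the tray shut with its bar at (395,177), the boards inside, and the rear tab between the fingers at (254,222). I'll grip it and close the door.

Call:
{"name": "servo_tool", "arguments": {"plan": [[[-0.2,-0.11,0,-0.5,0,0,0],[-0.2,0,0,-0.5,0,0,0],[-0.2,0,0,-0.5,0,0,0],[-0.2,0,0,-0.3,0,0,0],[1,0,0,0,0,0,0]]]}}

```text
t: 36.95
ee_pos: [594.6, 1.9, 170.5]
orientation: [3.141, -0.033, -0.007]
ft_force: [0.4, -0.1, -0.4]
width: 48.8
grasp_force: 0.0
```

Call:
{"name": "servo_tool", "arguments": {"plan": [[[1,0,0,0,0,0,0],[1,0,0,0,0,0,0],[1,0,0,0,0,0,0],[1,0,0,0,0,0,0],[1,0,0,0,0,0,0]]]}}

```text
t: 37.37
ee_pos: [596.4, 2.3, 174.0]
orientation: [-3.141, 0.034, -0.002]
ft_force: [-0.0, -0.4, -1.0]
width: 15.9
grasp_force: 0.0
```

Call:
{"name": "servo_tool", "arguments": {"plan": [[[1,0,0,0,0,0,0],[1,0,0,0,0,0,0],[1,0,-0.2,0,0,0,0],[1,-0.01,-0.4,0,0,0,0],[1,-0.01,-0.5,0,0,0,0]]]}}

```text
t: 37.78
ee_pos: [595.6, -41.3, 173.9]
orientation: [-3.141, 0.032, -0.002]
ft_force: [0.2, 2.9, 2.9]
width: 13.7
grasp_force: 30.0
```

Call:
{"name": "servo_tool", "arguments": {"plan": [[[1,-0.01,-0.5,0,0,0,0],[1,-0.01,-0.5,0,0,0,0],[1,-0.01,-0.5,0,0,0,0],[1,-0.01,-0.5,0,0,0,0],[1,-0.01,-0.5,0,0,0,0]]]}}

```text
t: 38.2
ee_pos: [593.7, -142.8, 173.9]
orientation: [-3.141, 0.035, -0.003]
ft_force: [2.0, 1.9, 1.9]
width: 13.8
grasp_force: 30.0
```

Call:
{"name": "servo_tool", "arguments": {"plan": [[[1,-0.01,-0.5,0,0,0,0],[1,-0.01,-0.4,0,0,0,0],[1,-0.01,-0.2,0,0,0,0],[1,0,-0.1,0,0,0,0],[1,0,-0.05,0,0,0,0]]]}}

```text
t: 38.62
ee_pos: [592.8, -192.2, 173.9]
orientation: [3.141, -0.036, 0.004]
ft_force: [3.0, 1.3, 5.1]
width: 13.8
grasp_force: 30.0
```

Call:
{"name": "servo_tool", "arguments": {"plan": [[[1,0,-0.1,0,0,0,0],[1,0,-0.08,0,0,0,0],[1,0,-0.05,0,0,0,0],[1,0,-0.05,0,0,0,0],[1,0,0,0,0,0,0]]]}}

```text
t: 39.03
ee_pos: [592.7, -202.5, 173.9]
orientation: [3.141, -0.033, 0.003]
ft_force: [1.8, -0.9, 5.8]
width: 13.6
grasp_force: 30.0
```

Call:
{"name": "servo_tool", "arguments": {"plan": [[[1,0,-0.04,0,0,0,0],[1,0,0,0,0,0,0],[1,0,0,0,0,0,0]]]}}

```text
t: 39.28
ee_pos: [592.7, -203.6, 173.9]
orientation: [3.141, -0.033, 0.003]
ft_force: [2.9, 1.0, 6.4]
width: 13.5
grasp_force: 30.0
```

Call:
{"name": "servo_tool", "arguments": {"plan": [[[1,0,-0.05,0,0,0,0],[1,0,-0.05,0,0,0,0],[1,0,0,0,0,0,0]]]}}

```text
t: 39.53
ee_pos: [592.7, -204.2, 173.8]
orientation: [-3.136, 0.034, -0.001]
ft_force: [4.0, 20.2, 9.6]
width: 13.9
grasp_force: 30.0
```

Call:
{"name": "servo_tool", "arguments": {"plan": [[[0.4,0,0,0,0,0,0],[0.2,0,0,0,0,0,0],[0,0,0,0,0,0,0],[0,0,0,0.5,0,0,0],[0,0,0,0.9,0,0,0]]]}}

```text
t: 39.95
ee_pos: [589.0, -207.6, 225.1]
orientation: [-3.138, 0.034, 0.015]
ft_force: [-0.6, -1.3, -0.3]
width: 42.6
grasp_force: 0.0
```

Call:
{"name": "servo_tool", "arguments": {"plan": [[[0,0,0,0.9,0,0,0],[0,0,0,0.9,0,0,0],[0,-0.3,0.3,0.9,0,0,0],[0,-0.3,0.8,0.3,0,0,0],[0,-0.3,0.9,0,0,0,0]]]}}

```text
t: 40.37
ee_pos: [556.6, -129.5, 352.8]
orientation: [3.139, -0.039, 0.009]
ft_force: [0.4, 0.6, 0.4]
width: 43.9
grasp_force: 0.0
```

Call:
{"name": "servo_tool", "arguments": {"plan": [[[0,-0.3,0.9,0,0,0,0],[0,-0.3,0.9,0,0,0,0],[0,0,0.5,0,0,0,0],[0,0,0,0,0,0,0],[0,0,0,0,0,0,0]]]}}

```text
t: 40.78
ee_pos: [531.5, -36.0, 348.9]
orientation: [3.141, -0.031, -0.001]
ft_force: [-0.1, -0.7, -0.1]
width: 43.7
grasp_force: 0.0
```

```bash
python3 st.py; python3 - <<'E'
from h import *
im,c=snap('wrist','w14')
for P in([592.7,-204,134],[584,157,134],[576.5,-25,80],[619,-131,74]): print(proj(c,P).round(1))
E
```

```text
40.7833 [531.5 -36.  348.9] tool y deg -91.13 43.7 0.0 q6 1.5
[411.2 126.3]
[ 69.1 142.1]
[242.4 140.8]
[327.6 103.4]
```

View pics/w14.png

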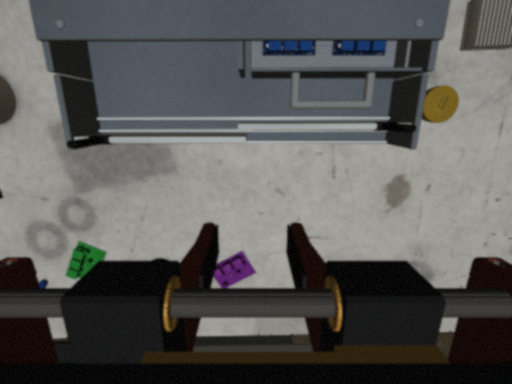

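The picture shows both doors covering the front, the tray shut with the boards in it, and the bystanders in place. The front tab measures some 3–5 mm short of the mirror of the rear's stop, so I press the front door home to be sure.

Call:
{"name": "servo_tool", "arguments": {"plan": [[[-0.2,0.2,0.7,0,0,0,0],[-0.2,0.22,0.82,-0.4,0,0,0],[-0.2,0.22,0.82,-0.45,0,0,0],[-0.2,0.22,0.82,-0.45,0,0,0],[-0.2,0.22,0.82,-0.45,0,0,0]]]}}

```text
t: 41.25
ee_pos: [576.1, 122.4, 278.1]
orientation: [3.141, -0.038, 0.0]
ft_force: [0.5, -0.4, 0.1]
width: 52.7
grasp_force: 0.0
```

Call:
{"name": "servo_tool", "arguments": {"plan": [[[-0.2,0.22,0.82,-0.45,0,0,0],[-0.2,0,0,-0.4,0,0,0],[-0.2,0,0,0,0,0,0],[-0.2,0,0,0,0,0,0],[-0.2,0,0,0,0,0,0]]]}}

```text
t: 41.67
ee_pos: [584.5, 154.0, 245.5]
orientation: [3.141, -0.037, 0.0]
ft_force: [0.9, -0.2, 0.4]
width: 52.8
grasp_force: 0.0
```

```bash
python3 st.py
```

```text
41.6667 [584.5 154.  245.5] tool y deg -91.36 52.8 0.0 q6 1.83
```

Call:
{"name": "servo_tool", "arguments": {"plan": [[[-0.2,0,0,-0.5,0,0,0],[-0.2,0,0,-0.5,0,0,0],[-0.2,0,0,-0.5,0,0,0],[-0.2,0,0,-0.3,0,0,0],[1,0,0,0,0,0,0]]]}}

```text
t: 42.08
ee_pos: [583.2, 154.1, 171.8]
orientation: [3.141, -0.037, -0.004]
ft_force: [-0.8, -0.2, 0.7]
width: 48.7
grasp_force: 0.0
```

Call:
{"name": "servo_tool", "arguments": {"plan": [[[1,0,0,0,0,0,0],[1,0,0,0,0,0,0],[1,0,0,0,0,0,0],[1,0,0,0,0,0,0],[1,0,0,0,0,0,0]]]}}

```text
t: 42.5
ee_pos: [584.3, 155.6, 174.0]
orientation: [-3.141, 0.035, -0.002]
ft_force: [0.2, -0.1, 0.5]
width: 16.2
grasp_force: 0.0
```

Call:
{"name": "servo_tool", "arguments": {"plan": [[[1,0,0,0,0,0,0],[1,0,0,0,0,0,0]]]}}

```text
t: 42.67
ee_pos: [584.3, 155.7, 173.9]
orientation: [-3.141, 0.034, -0.002]
ft_force: [-0.3, -0.5, 6.0]
width: 13.9
grasp_force: 30.0
```

Call:
{"name": "servo_tool", "arguments": {"plan": [[[1,0,0.05,0,0,0,0],[1,0,0.05,0,0,0,0],[1,0,0,0,0,0,0]]]}}

```text
t: 42.92
ee_pos: [584.4, 157.1, 173.8]
orientation: [3.137, -0.033, 0.001]
ft_force: [-0.7, -15.7, 7.2]
width: 13.9
grasp_force: 30.0
```

The stop is felt at 157, so the front door is home. Release and retreat.

Call:
{"name": "servo_tool", "arguments": {"plan": [[[0.4,0,0,0,0,0,0],[0.2,0,0,0,0,0,0],[0,0,0,0,0,0,0],[0,0,0,0.5,0,0,0],[0,0,0,0.9,0,0,0]]]}}

```text
t: 43.33
ee_pos: [581.5, 159.2, 225.7]
orientation: [3.139, -0.034, -0.013]
ft_force: [-0.1, 0.0, -0.1]
width: 42.5
grasp_force: 0.0
```

Call:
{"name": "servo_tool", "arguments": {"plan": [[[0,0,0,0.9,0,0,0],[0,0,0,0.9,0,0,0],[0,-0.4,-0.8,0.4,0,0,0],[0,-0.4,-0.9,0.2,0,0,0],[0,-0.4,-0.9,0,0,0,0]]]}}

```text
t: 43.75
ee_pos: [536.2, 55.4, 327.4]
orientation: [-3.141, 0.031, -0.007]
ft_force: [0.5, -0.6, -0.0]
width: 43.6
grasp_force: 0.0
```

Call:
{"name": "servo_tool", "arguments": {"plan": [[[0,-0.4,-0.9,0,0,0,0],[0,-0.4,-0.9,0,0,0,0],[0,0,0,0,0,0,0],[0,0,0,0,0,0,0],[0,0,0,0,0,0,0]]]}}

```text
t: 44.17
ee_pos: [504.3, -16.2, 325.2]
orientation: [-3.141, 0.036, -0.001]
ft_force: [-0.2, -0.4, -0.2]
width: 43.9
grasp_force: 0.0
```

```bash
python3 st.py; python3 - <<'E'
from h import *
im,c=snap('wrist','w15')
for P in([592.7,-204,134],[584,157,134],[619,-131,74]): print(proj(c,P).round(1))
E
```

```text
44.1667 [504.3 -16.2 325.2] tool y deg -91.3 43.9 0.0 q6 1.54
[450.6  96.7]
[ 68.2 115.9]
[352.2  76.7]
```

View pics/w15.png

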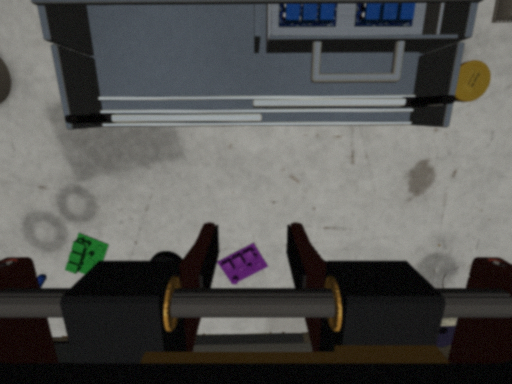

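The picture shows both doors home (tabs near (75,118) and (440,100)), the tray shut with its bar at (355,78), and the tin in place. Handing in.

```bash
python3 -c "
from h import *
print(close_job())"
```

```text
the job is handed in; nothing more can be done
None
```

All four blue boards lie flat, relays up, in the tray; the tray is shut, both doors are home, and the job was handed in at about 44 s, though it returned no verdict.

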